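# Load the melting pot and raise the hot plate to it

### The arm

A 6-joint arm with a two-finger parallel gripper is mounted at the origin on the work surface. World frame = base frame: x ahead of the robot, y to its left, z up, the work surface at z = 0. Lengths are in m, angles in rad, forces in N, time in s.
With the tool pointing down it reaches from about 0.35 to 0.975 m from the base axis. Payload 4.9 kg.
Tool frame: the origin (TCP) lies at the very end of the fingers, on their centre line; the grasp point (between the pads) lies 19 mm behind it (pinch_z is the distance from the TCP to the grasp point, in m); z points along the fingers, y is the line along which they close (so a half turn about z gives the same grasp; the last joint's range is limited). The gripper opens to 85 mm and grips with 20 to 120 N. Pads are 22 mm wide; open, the fingers measure 114 mm over their backs; the gripper's body (76 mm by 85 mm) begins 54 mm behind the grasp point. The pads swing forward as they close: fully open they stand 13 mm farther back than shut.
Start: joints at [-0.119, 0.053, 1.613, -0, 1.476, -0.119], TCP at [0.625, 0, 0.231] pointing down, gripper open.
Joint ranges: [-3.01, 3.01], [-1.01, 2.22], [0.06, 2.58], [-1.02, 4.17], [0.09, 2.62], [-3.14, 3.14]. Speed limits (rad/s): [2.57, 2.57, 3.14, 3.14, 3.14, 3.14].

### API

Orientations are given as a unit quaternion [w, x, y, z].
In Python, from plant import * gives the robot as it stands. The module is installed in compiled form; this text tells all that it offers.
- The arm moves only by the tool play_rows, never from a script. Its arguments are lists of equal length, an entry for each row: "linear": the shift along the world's x, y, z in m, a list of three; "turn": the turn about the world's z in degrees. A call has 1 to 8 rows; each row shifts and turns the commanded pose from where the row before left it; what a row does not reach is not made up. A row lasts 1/8 s, in which the tool goes at most 62.5 mm and 10.7 degrees, less where a joint would pass 70% of its speed; a pose out of reach is approached as far as the arm can. A call is refused whole if a number of a shift passes 0.0625 or a number of a turn 10.7, either way. A call with a gripper value outside its range is refused whole. "hand" is the finger opening in m, from 0 to 0.0854, set as the call begins (left out, the last holds). The fingers move at their own pace and stop on an object; the grip force is fixed at half the most. Time passes only in rows, so rows that do not move let the fingers close. It gives the time, the measured TCP pose, the force, the opening and the grip force at its end, in the units of the state.
- state(): the state, without advancing time (a new reading comes with each control period).
- grab_frame(name): name is "scene" or "side" or "wrist"; returns the picture (384x512x3 uint8, red, green, blue); there is no depth.
- camera_info(name): a dict with "camera_matrix" (3x3 intrinsics, pixels), "origin" and "attitude" of the camera in the world; the wrist camera has in their place "mount" (4x4, takes a point from camera to tool coordinates, whose origin is the TCP and whose axes are the flange's). Camera axes: x right, y down, z forward; pixel columns grow to the right and rows downward; lengths in m; the calibration is good to about 2 mm. A picture is of the moment at which its call begins: read the wrist's pose just before it. camera_info takes no time and is no camera call.
- job_done(): hands the job in; it is judged then, once.
Trained networks look in the newest picture that a camera, given by its name, has taken for a name from the list of things; names that differ only in an ending like _2 or _b are one class to them, and where a whole thing is asked for, a point or a joint stands for the part that bears it (a point fixed in the world has none). Each returns a list of dicts, best first, with "p" (0 to 1); they miss things now and then, are a little off and sometimes report something else, mostly with a low value. They report only what shows in the picture. A call takes as long as a camera call. They do not tell look-alikes from the thing itself.
- trace(camera, thing): "region" (384x512 bool, what is visible of it) and "location" ([column, row] in pixels, amid what is visible of it).
The state is a dict: "time": time; "joint_pos": joint angles; "joint_vel": joint speeds; "joint_efforts": joint torques, N m; "tool_pos": TCP position; "tool_rot": TCP orientation; "contact_force": force on the tool from outside, world axes, zero at the start; "ft_torque": the same for the moment, N m; "gripper_width": opening from 0.0 (shut) to 1.0 (fully open); "grasp_force": force on a finger pad.
Only numpy, scipy, OpenCV 4.12 (cv2) and the standard library are available. Lean on these libraries where they do the work, as an engineer would, in place of code of your own. Each camera call takes 0.05 s, during which the arm holds its last target. There are 200 camera calls.

### The job

Make the wax melt ready for heating: put every wax block into the pot, set the cover squarely on it, and stand the dial thermometer fully home in the pocket on the pot's side. Only when all that is done, wind the lab jack up by its red crank knob until the hot plate just touches the bottom of the pot, without lifting the pot out of its ring. Leave the jar, the gourd bottle and the mortar where they are.

Things in the scene. Friction and masses are not known exactly. Their poses are not given: they have to be found in the camera images.
- wax1: beeswax block 64 x 34 x 22 mm (along its x, y, z), yellow, about 50 g; origin at its centre. Two to four of wax1..wax4 are there at the start, lying flat on white paper on the left of the bench, at any yaw
- wax2: beeswax block, as wax1
- wax3: beeswax block, as wax1
- wax4: beeswax block, as wax1
- pot: loose round steel melting pot, 1.3 kg, outer diameter 149 mm, inner diameter 141 mm, 75 mm high, floor 5 mm thick; origin at the centre of its underside, z up. It hangs by a flange (178 mm across, underside 62 mm above the origin) in the tripod's ring with 4 mm of side play. A brass thermometer pocket stands beside its wall
- pot_rim (a point): centre of the pot's mouth, at rim height (75 mm above the pot's origin)
- pocket_mouth (a point): centre of the open top of the thermometer pocket: an upright brass tube, outer diameter 19 mm, bore 11 mm, 70 mm deep, 105 mm from the pot's axis; its top is 85 mm above the pot's underside
- cover: round steel pot cover, 160 mm diameter, 4 mm thick, 0.28 kg, lying on the bench; origin at the centre of its flat underside, z up. Four lugs reach 8 mm below it and fit inside the pot's mouth with about 3 mm of play. Black knob on top at the centre: 34 mm diameter, from 12 to 38 mm above the origin, on a thin neck. Set on the pot, its origin is at the centre of the rim; any yaw will do
- thermometer: dial thermometer, 70 g: head 36 mm diameter from 10 to 35 mm above the origin, brass collar 24 mm diameter from 0 to 11 mm, thin stem 6 mm diameter ending 65 mm below the origin. Origin on the axis at the collar's underside, z up along the stem to the dial. It starts upright in a wooden stand, collar on the stand's top; fully home in the pocket its collar rests on the pocket's top
- stem_tip (a point): lower end of the thermometer's stem
- thermo_stand: wooden stand that the thermometer starts in, fixed, 70 x 70 mm (foot 90 x 70), 85 mm high, with a vertical hole; origin under its centre
- tripod: fixed steel tripod; origin on the bench at its centre. Its ring (184 mm outside, 158 mm inside) has its top 212 mm above the bench; three legs splay from the ring to 125 mm from the centre. The pot's origin is 150 mm above the tripod's origin while the pot sits in the ring
- jack: fixed base of the screw lab jack, 120 x 160 mm, under the pot; origin on the bench at its centre. The crank's axis is level and runs along the jack's y; the crank is on its -y side
- jack_platform: the jack's platform (120 x 160 mm) with the round hot plate (124 mm diameter) on it; origin at the centre of the hot plate's red top face. It moves straight up and down only and starts 10 to 20 mm below the pot. Once it bears on the pot, the pot begins to rise in its ring: a rise of up to 4 mm still counts as just touching
- crank_axis (a point): point on the crank's axis, level with the middle of the knob's length; it rises by half of what the platform rises
- crank_knob: red revolving knob of the crank: a bar 18 mm in diameter and 58 mm long, parallel to the crank's axis and 28 mm from it, free to spin on its pin, so it may be held and led round in a circle; origin at its middle, about 167 mm from the jack's centre. The crank arm is 33 mm from its middle, on the jack's side
- jack_crank (a joint): angle of the crank, rad. It grows as the crank is turned clockwise seen from the knob's end (at the top the knob then goes towards the jack's +x); each rad raises the platform 1.0 mm (6.3 mm a turn). The screw holds itself wherever it is left; turning takes about 3 to 4 N at the knob, and meeting the pot is hardly felt there
- jar: bystander: lidded glass jar, 76 mm diameter, 114 mm high
- gourd: bystander: brown gourd-shaped bottle, 84 mm diameter, 121 mm high
- mortar: bystander: white porcelain mortar, 112 mm diameter, 65 mm high
There are look-alikes about, which are no part of the job. Leave any pink look-alike of the wax4 alone. There is more than one size of the thermometer; the job needs the smaller.

How it is judged:
On the way, in this order (a step that is already met when the one before it is completed fails the run):
1. all the wax blocks are in the pot, the cover is on and the thermometer is home in its pocket (horizontal distance between each of wax1, wax2, wax3, wax4 and pot below 0.066 m and z of wax1 in the frame of pot between 0 and 0.07 m and z of wax2 in the frame of pot between 0 and 0.07 m and z of wax3 in the frame of pot between 0 and 0.07 m and z of wax4 in the frame of pot between 0 and 0.07 m and horizontal distance between cover and pot_rim below 0.008 m and distance between cover and pot_rim below 0.009 m and angle between the z axis of cover and the z axis of pot, either way round below 0.06 rad and angle between cover's own z axis and vertical below 0.3 rad and horizontal distance between thermometer and pocket_mouth below 0.006 m and z of thermometer in the frame of pot between 0.08 and 0.091 m and angle between thermometer's own z axis and vertical below 0.15 rad), for 0.2 s.
2. the hot plate touches the bottom of the pot (contact force between jack_platform and pot above 0.3 N), for 0.2 s.
At the end, for the whole second after the job is handed in: All wax present inside the pot; cover flat on the rim within 8 mm; thermometer upright in the pocket, collar within 6 mm of its top; the hot plate bears on the pot (over 0.3 N) and lifts it no more than 5 mm off its ring seat; all at rest (all of step 1 and contact force between jack_platform and pot above 0.3 N and z of pot in the frame of tripod below 0.155 m and linear speed of each of wax1, wax2, wax3, wax4, cover, thermometer, pot below 0.02 m/s and velocity of joint jack_crank below 0.2 rad/s); the robot touches nothing.
It fails at once if the jar, the gourd bottle or the mortar is pushed more than 3 cm or toppled (distance of any of jar, gourd, mortar from where it was at the start of the episode above 0.03 m or angle between any of jar, gourd, mortar's own z axis and vertical above 0.5 rad).
It fails at once if the pot is lifted more than 12 mm out of its ring or tipped (z of pot in the frame of tripod above 0.162 m or angle between pot's own z axis and vertical above 0.25 rad).
Of wax1, wax2, wax3, wax4 only 2 to 4 are there at a start; the rules pass over those that are not, and their reading is None.
At some moment in a run one of wax1, wax2, wax3, wax4, cover may be knocked a few centimetres aside while the robot is not near it.
It also fails if it takes over 210 s, if anything falls off the work surface, if the arm or the gripper's body presses on something with over 40 N, if the wrist force passes 120 N, or if a joint passes its speed limit or range.

## Working session

There is one attempt and no reset: what is moved stays moved. The work goes in short steps, Python scripts to look and compute and a tool call to move; the robot and the scene stay as the last step left them, time stands still between calls to the robot, and variables do not carry over. Pictures are saved under pics/ and viewed, at most 14 in all, crops included, and the job is handed in when it is done.

Besides the shell and the picture viewer there is one more tool, called after "Call:" as a command line: name --pt "numbers of a row" for each row, then --argument value for the rest. play_rows: Moves the arm, as the interface text tells. Its arguments: {"type":"object","properties":{"linear":{"type":"array","items":{"type":"array","items":{"type":"number"}}},"turn":{"type":"array","items":{"type":"number"}},"hand":{"type":"number"}},"required":["linear","turn"]}

```bash
mkdir -p pics; cat > h.py <<'E'
import numpy as np, cv2
from plant import *
from scipy.spatial.transform import Rotation as R
def rot(q): return R.from_quat([q[1],q[2],q[3],q[0]]).as_matrix()
def campose(c):
    i=camera_info(c); K=np.array(i['camera_matrix'])
    if 'mount' in i:
        s=state(); T=np.eye(4); T[:3,:3]=rot(s['tool_rot']); T[:3,3]=s['tool_pos']; M=T@np.array(i['mount']); return K,M[:3,3],M[:3,:3]
    a=np.array(i['attitude']); A=a if a.shape==(3,3) else rot(a)
    return K,np.array(i['origin']),A
def onz(P,px,z):
    K,o,A=P; d=A@np.linalg.inv(K)@np.array([px[0],px[1],1.]); return o+d*(z-o[2])/d[2]
def proj(P,p):
    K,o,A=P; c=K@(A.T@(np.array(p)-o)); return c[:2]/c[2]
def snap(c,f=None):
    P=campose(c); im=grab_frame(c)
    if f: cv2.imwrite('pics/'+f,cv2.cvtColor(im,cv2.COLOR_RGB2BGR))
    return P,im
E
python3 - <<'E'
from h import *
for c in ('scene','side','wrist'):
    P,im=snap(c,c+'0.png'); print(c,P[1].round(3),P[2].round(3).tolist(),P[0].round(0).tolist())
a=cv2.imread('pics/scene0.png'); b=cv2.imread('pics/side0.png')
cv2.imwrite('pics/a.png',cv2.resize(a,(800,600)));cv2.imwrite('pics/b.png',cv2.resize(b,(800,600)))
E
```

```text
scene [1.392 0.023 0.929] [[-0.037, 0.685, -0.727], [0.999, 0.022, -0.03], [-0.005, -0.728, -0.686]] [[385.0, 0.0, 250.0], [0.0, 385.0, 189.0], [0.0, 0.0, 1.0]]
side [0.066 0.668 0.982] [[-0.811, -0.407, 0.421], [-0.586, 0.565, -0.582], [-0.001, -0.718, -0.696]] [[420.0, 0.0, 254.0], [0.0, 420.0, 200.0], [0.0, 0.0, 1.0]]
wrist [0.625 0.075 0.373] [[1.0, 0.001, -0.002], [0.0, -0.957, -0.289], [-0.002, 0.289, -0.957]] [[280.0, 0.0, 256.0], [0.0, 280.0, 194.0], [0.0, 0.0, 1.0]]
```

View pics/a.png

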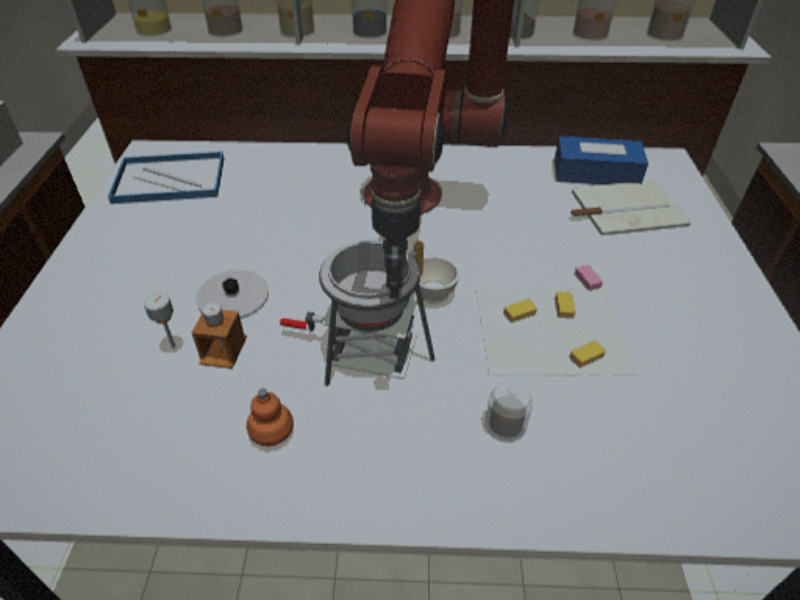

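View pics/b.png

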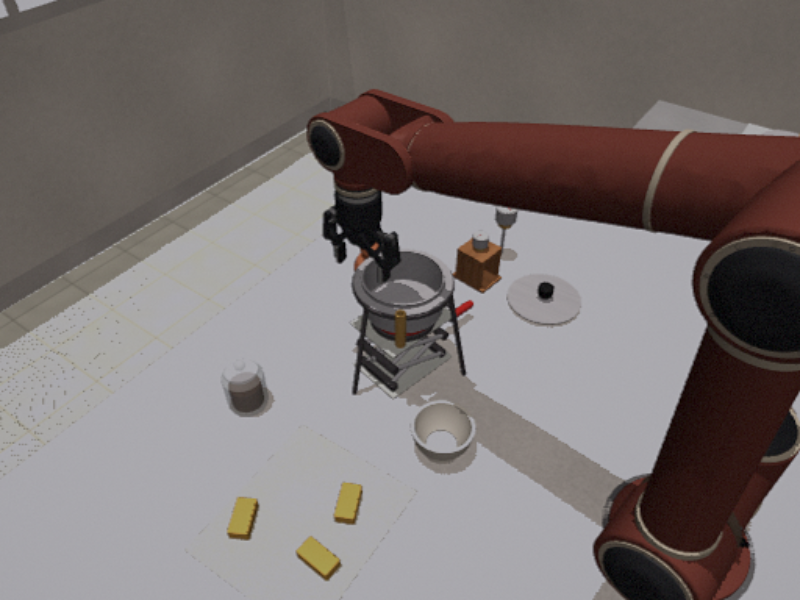

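Scene view (800x600): three yellow blocks on the paper (520,310), (566,304), (588,353), and a pink look-alike at (588,277), which I leave. The thermometer in the wooden stand (212,315) is the smaller one. The larger one stands at (160,305). The cover is at (232,292), the pocket at (418,258) and the red crank at (295,323).

```bash
python3 - <<'E'
from h import *
Z=dict(wax1=.02,cover=.006,pot=.2,thermometer=.11,thermo_stand=.05,jar=.05,gourd=.05,mortar=.05,crank_knob=.08,pocket_mouth=.235,jack_platform=.13)
for c in ('scene','side'):
    P,im=snap(c)
    for t in Z:
        for d in trace(c,t)[:5]:
            if d['p']<.3: continue
            r=d['region'].astype(np.uint8); l=d['location']; g=im[d['region']].mean(0).astype(int)
            ys,xs=np.nonzero(r)
            print(c,t,round(d['p'],2),np.round(l).tolist(),r.sum(),[xs.min(),xs.max(),ys.min(),ys.max()],onz(P,l,Z[t]).round(3)[:2],g, round(cv2.minAreaRect(np.argwhere(r)[:,::-1].astype(np.float32))[2]))
P,im=snap('scene'); 
cv2.imwrite('pics/c.png',cv2.resize(cv2.cvtColor(im[140:260,80:420],cv2.COLOR_RGB2BGR),(800,282),interpolation=2))
E
```

```text
scene wax1 0.7 [362.0, 196.0] 178 [np.int64(355), np.int64(367), np.int64(187), np.int64(203)] [0.448 0.366] [137 124  65] 81
scene wax1 0.68 [374.0, 228.0] 241 [np.int64(365), np.int64(386), np.int64(219), np.int64(235)] [0.592 0.376] [138 125  66] 63
scene wax1 0.53 [334.0, 197.0] 212 [np.int64(323), np.int64(343), np.int64(192), np.int64(205)] [0.46  0.268] [137 124  66] 72
scene wax1 0.52 [378.0, 179.0] 195 [np.int64(369), np.int64(385), np.int64(170), np.int64(185)] [0.361 0.434] [135 102 116] 45
scene cover 0.86 [148.0, 186.0] 962 [np.int64(125), np.int64(171), np.int64(174), np.int64(202)] [ 0.411 -0.376] [136 137 139] 10
scene cover 0.4 [234.0, 179.0] 2078 [np.int64(205), np.int64(270), np.int64(154), np.int64(207)] [ 0.362 -0.076] [96 96 97] 90
scene pot 0.89 [232.0, 180.0] 2096 [np.int64(205), np.int64(270), np.int64(154), np.int64(207)] [ 0.585 -0.059] [95 96 97] 90
scene pot 0.67 [138.0, 216.0] 920 [np.int64(123), np.int64(156), np.int64(199), np.int64(236)] [ 0.729 -0.291] [88 61 37] 90
scene thermometer 0.61 [102.0, 197.0] 338 [np.int64(92), np.int64(110), np.int64(188)
[... 3012 characters left out ...]
np.int64(172)] [ 0.8  -0.21] [124  84  69] 45
side gourd 0.41 [262.0, 185.0] 2419 [np.int64(226), np.int64(290), np.int64(159), np.int64(222)] [ 0.649 -0.186] [94 89 89] 45
side mortar 0.73 [282.0, 273.0] 1283 [np.int64(263), np.int64(303), np.int64(256), np.int64(296)] [0.404 0.074] [140 135 131] 45
side crank_knob 0.62 [300.0, 196.0] 75 [np.int64(291), np.int64(302), np.int64(192), np.int64(202)] [ 0.507 -0.185] [138  52  51] 56
side pocket_mouth 0.86 [258.0, 186.0] 2547 [np.int64(225), np.int64(289), np.int64(159), np.int64(221)] [ 0.542 -0.008] [92 87 87] 45
side jack_platform 0.96 [252.0, 216.0] 583 [np.int64(225), np.int64(287), np.int64(197), np.int64(231)] [0.548 0.009] [94 91 89] 84
```

View pics/c.png

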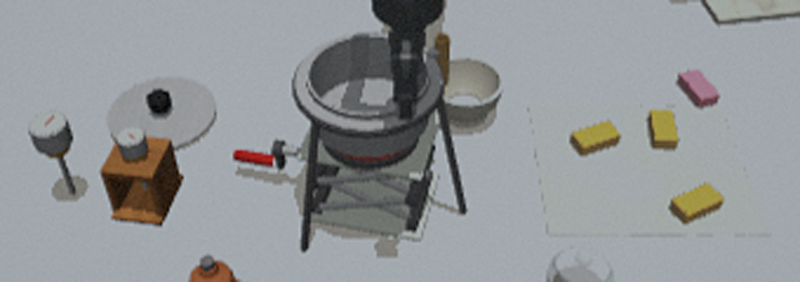

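The crop confirms three yellow blocks at (595,138), (663,128) and (697,202), with the pink one at (697,87) excluded. It also shows the small dial thermometer in the stand at (130,145). I'll move over the wax.

Call:
play_rows --pt "0 0 0.05" --pt "0 0 0.05" --pt "-0.01 0.06 0" --pt "-0.02 0.055 0" --pt "-0.02 0.055 0" --pt "-0.02 0.055 -0.01" --pt "-0.02 0.055 -0.01" --pt "-0.02 0.055 -0.01" --turn '[0,0,0,0,0,0,0,0]' --hand 0.0854

```text
time: 2.4
tool_pos: [0.5141, 0.3367, 0.3012]
tool_rot: [0.0, 0.707, 0.707, 0.0]
contact_force: [0.2, 0.5, -0.7]
gripper_width: 1.003
grasp_force: 0.0
```

```bash
cat >> h.py <<'E'
def footprint(P,reg,z):
    "world centre, long-axis angle and size of a flat region seen at height z"
    c=max(cv2.findContours(reg.astype(np.uint8),0,1)[0],key=cv2.contourArea)[:,0,:]
    w=np.array([onz(P,p,z)[:2] for p in c],np.float32)*1000
    (x,y),(a,b),t=cv2.minAreaRect(w)
    if a<b: a,b,t=b,a,t+90
    return np.round([x,y,a,b,(t+90)%180-90],1)
def tool():
    s=state(); A=rot(s['tool_rot']); return np.round(s['tool_pos'],4).tolist(),'yaw of finger line',round(np.degrees(np.arctan2(A[1,1],A[0,1])),1),'t',round(s['time'],2),'F',np.round(s['contact_force'],1).tolist(),'w',round(s['gripper_width'],3),'g',round(s['grasp_force'],1)
E
python3 - <<'E'
from h import *
print(tool())
P,im=snap('wrist','w1.png')
for t,z in (('wax1',.022),('pot',.225),('mortar',.06),('jar',.1)):
  for d in trace('wrist',t)[:5]:
    if d['p']<.3: continue
    print(t,round(d['p'],2),np.round(d['location']),footprint(P,d['region'],z),im[d['region']].mean(0).astype(int))
E
```

```text
([0.5141, 0.3367, 0.3012], 'yaw of finger line', np.float64(0.0), 't', 2.4, 'F', [0.2, 0.5, -0.7], 'w', 1.003, 'g', 0.0)
wax1 0.94 [139.  91.] [346.5 434.8  67.7  35.5  21.3] [138 111 123]
wax1 0.78 [220. 201.] [458.2 269.1  65.2  37.3 -63.3] [118  93  45]
wax1 0.67 [299. 126.] [576.  386.6  64.8  34.9 -60.3] [145 144  66]
wax1 0.65 [207. 140.] [436.6 367.1  64.5  35.4  -3. ] [143 141  69]
mortar 0.87 [188. 309.] [405.6  95.1 102.8  93.8 -63.7] [115 113 106]
jar 0.97 [410. 248.] [721.6 229.9 126.   71.2 -50.1] [105 105 103]
```

View pics/w1.png

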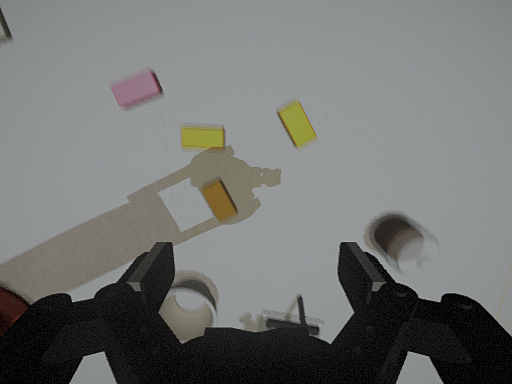

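The wrist view shows yellow blocks at (220,201), (207,140) and (299,126), with pink at (139,91). The networks agree, and sizes are close to 64x34. I'll take block A at (0.458, 0.269), finger line at 27°.

Call:
play_rows --pt "-0.02 -0.023 -0.05" --pt "-0.02 -0.023 -0.05" --pt "-0.016 -0.022 -0.05" --pt "0 0 -0.05" --pt "0 0 -0.05" --pt "0 0 -0.03" --pt "0 0 -0.017" --pt "0 0 0" --turn '[9,9,9,0,0,0,0,0]'

```text
time: 3.65
tool_pos: [0.4591, 0.2661, 0.0038]
tool_rot: [-0.0, 0.523, 0.852, -0.001]
contact_force: [-0.6, 0.3, 0.6]
gripper_width: 1.004
grasp_force: 0.0
```

Call:
play_rows --pt "0 0 0" --pt "0 0 0" --pt "0 0 0" --pt "0 0 0" --turn '[0,0,0,0]' --hand 0.02

```text
time: 4.15
tool_pos: [0.4601, 0.2676, 0.0057]
tool_rot: [0.001, 0.522, 0.853, 0.001]
contact_force: [-0.2, -1.1, 5.6]
gripper_width: 0.382
grasp_force: 61.4
```

Call:
play_rows --pt "0 0 0.05" --pt "0 0 0.06" --pt "0 0 0.06" --pt "0.015 -0.03 0.05" --pt "0.015 -0.04 0.04" --pt "0.015 -0.05 0.03" --pt "0.015 -0.05 0.03" --pt "0.015 -0.05 0.03" --turn '[0,0,0,-9,-9,-9,0,0]'

```text
time: 5.15
tool_pos: [0.5339, 0.0455, 0.355]
tool_rot: [-0.0, 0.707, 0.707, 0.0]
contact_force: [1.4, -0.2, -1.0]
gripper_width: 0.383
grasp_force: 60.8
```

Call:
play_rows --pt "0.015 -0.05 0.02" --pt "0.015 -0.05 0.01" --pt "0.015 -0.04 0.01" --pt "0 -0.01 0" --pt "0 0 0" --pt "0 0 0" --turn '[0,0,0,0,0,0]'

```text
time: 5.9
tool_pos: [0.5786, -0.1017, 0.3938]
tool_rot: [-0.001, 0.707, 0.708, -0.0]
contact_force: [0.0, 0.2, 0.1]
gripper_width: 0.379
grasp_force: 60.8
```

```bash
python3 - <<'E'
from h import *
print(tool())
P,im=snap('wrist','w2.png')
for t in ('pot','pocket_mouth','crank_knob','thermometer','cover','thermo_stand'):
  for d in trace('wrist',t)[:3]:
    if d['p']<.3: continue
    r=d['region'];ys,xs=np.nonzero(r)
    print(t,round(d['p'],2),np.round(d['location']),r.sum(),[xs.min(),xs.max(),ys.min(),ys.max()],onz(P,d['location'],.213)[:2].round(3))
print(proj(P,(.58,-.05,.225)))
E
```

```text
([0.5786, -0.1017, 0.3938], 'yaw of finger line', np.float64(0.1), 't', 5.9, 'F', [0.0, 0.2, 0.1], 'w', 0.379, 'g', 60.8)
pot 0.81 [246. 116.] 20147 [np.int64(170), np.int64(328), np.int64(26), np.int64(196)] [ 0.568 -0.035]
pocket_mouth 0.87 [250. 119.] 20266 [np.int64(170), np.int64(329), np.int64(26), np.int64(196)] [ 0.572 -0.038]
thermometer 0.63 [254. 325.] 59 [np.int64(253), np.int64(258), np.int64(314), np.int64(331)] [ 0.577 -0.317]
thermometer 0.57 [172. 258.] 1365 [np.int64(146), np.int64(196), np.int64(241), np.int64(280)] [ 0.47  -0.213]
cover 0.65 [170. 259.] 1285 [np.int64(146), np.int64(196), np.int64(242), np.int64(280)] [ 0.468 -0.213]
thermo_stand 0.35 [248. 120.] 20104 [np.int64(170), np.int64(328), np.int64(26), np.int64(196)] [ 0.57  -0.038]
[257.11736397 131.17696182]
```

View pics/w2.png

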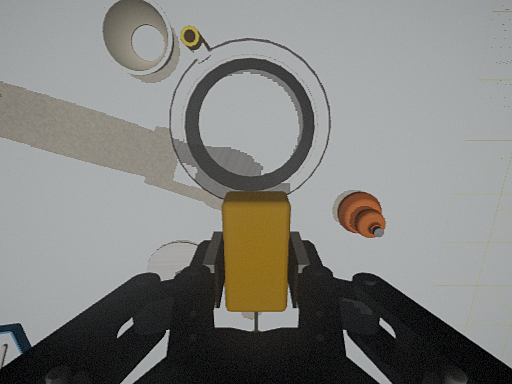

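The view shows the pot's flange circle centred near (250,119), the brass pocket mouth at (190,37), and the wax held along y. Next I'll fit the flange circle.

```bash
cat >> h.py <<'E'
from scipy.optimize import least_squares
def circ(P,px,z,r=None):
    w=np.array([onz(P,p,z)[:2] for p in px])
    f=lambda v: np.hypot(w[:,0]-v[0],w[:,1]-v[1])-(v[2] if r is None else r)
    s=least_squares(f,[*w.mean(0),.08],loss='soft_l1',f_scale=.001); return s.x.round(4)
E
python3 - <<'E'
from h import *
P=campose('wrist'); im=cv2.cvtColor(cv2.imread('pics/w2.png'),4)
# dark inner wall outer edge (mouth) and brass
hsv=cv2.cvtColor(im,cv2.COLOR_RGB2HSV); g=hsv[...,2]
K,o,A=P
# radial edge search about the centre: first strong dark from outside flange, and mouth edge
c=np.array([250.,119.]); fl=[];mo=[]
for a in np.radians(np.arange(0,360,5)):
    u=np.array([np.cos(a),np.sin(a)])
    if 40<np.degrees(a)<140 : continue
    p=[c+u*r for r in np.arange(50,95,.5)]; v=np.array([cv2.getRectSubPix(g,(1,1),tuple(map(float,q)))[0,0] for q in p],float)
    r=np.arange(50,95,.5)
    d=v[4:]-v[:-4]; 
    k=np.argmax(np.where((r[:-4]<72),d,-99)); mo.append(c+u*(r[k]+1))   # dark->bright outward
    fl.append(c+u*r[70-0:][np.argmin(v[50:])-20] if 0 else c+u*(r[50+np.argmin(v[50:])]))
print('mouth',circ(P,mo,.225),'flange',circ(P,fl,.215))
m=(hsv[:60,170:220,1]>120)&(hsv[:60,170:220,0]>15)&(hsv[:60,170:220,0]<35)
ys,xs=np.nonzero(m); print('pocket',xs.min()+170,xs.max()+170,ys.min(),ys.max())
print(onz(P,((xs.min()+xs.max())/2+170,(ys.min()+ys.max())/2),.235))
E
```

```text
mouth [ 0.572  -0.0481  0.0703] flange [ 0.5719 -0.048   0.0894]
pocket 181 202 26 46
[0.51706286 0.03945444 0.235     ]
```

Pot centre is (0.572, -0.048), with radii as given. The pocket is at about (0.516, 0.041), 104 mm out, which agrees. I'll place block A at x-offset -26 mm.

Call:
play_rows --pt "-0.016 0.027 -0.03" --pt "-0.017 0.027 -0.03" --pt "0 0 -0.05" --pt "0 0 -0.05" --pt "0 0 -0.03" --pt "0 0 -0.02" --pt "0 0 -0.009" --pt "0 0 0" --turn '[0,0,0,0,0,0,0,0]'

```text
time: 7.25
tool_pos: [0.5482, -0.0494, 0.1784]
tool_rot: [0.002, 0.707, 0.707, 0.002]
contact_force: [2.4, -0.4, 3.6]
gripper_width: 0.378
grasp_force: 60.7
```

Call:
play_rows --pt "0 0 0" --pt "0 0 0" --pt "0 0 0.04" --pt "0 0 0.06" --pt "0 0.02 0.06" --pt "-0.02 0.055 0" --pt "-0.02 0.055 0" --pt "-0.02 0.055 0" --turn '[0,0,0,0,0,10,10,10]' --hand 0.048

```text
time: 8.25
tool_pos: [0.4856, 0.1372, 0.3359]
tool_rot: [0.001, 0.498, 0.867, 0.001]
contact_force: [0.3, 0.0, 1.2]
gripper_width: 0.56
grasp_force: 0.0
```

Call:
play_rows --pt "-0.01 0.046 0" --pt "-0.01 0.046 -0.01" --pt "-0.01 0.046 -0.03" --pt "-0.01 0.046 -0.03" --pt "-0.01 0.046 -0.03" --pt "0 0 -0.03" --pt "0 0 0" --turn '[9.5,9.5,9.5,9.5,9.5,9.5,0]' --hand 0.0854

```text
time: 9.12
tool_pos: [0.4345, 0.3654, 0.2021]
tool_rot: [-0.002, 0.027, 1.0, -0.001]
contact_force: [0.3, -0.0, -0.4]
gripper_width: 1.0
grasp_force: 0.0
```

```bash
python3 - <<'E'
from h import *
print(tool())
P,im=snap('wrist','w3.png')
for d in trace('wrist','wax1')[:5]:
    if d['p']<.3: continue
    print(round(d['p'],2),np.round(d['location']),footprint(P,d['region'],.022),im[d['region']].mean(0).astype(int))
E
```

```text
([0.4345, 0.3654, 0.2021], 'yaw of finger line', np.float64(86.9), 't', 9.12, 'F', [0.3, -0.0, -0.4], 'w', 1.0, 'g', 0.0)
0.88 [260. 171.] [433.8 365.6  63.9  33.8  -3. ] [129 114  45]
0.84 [314.  89.] [344.2 433.2  62.9  35.1  19.9] [139 110 125]
0.69 [277. 275.] [571.5 384.8  66.1  43.  -60.1] [126 115  47]
```

Call:
play_rows --pt "0 0 -0.05" --pt "0 0 -0.06" --pt "0 0 -0.05" --pt "0 0 -0.025" --pt "0 0 -0.009" --pt "0 0 0" --turn '[0,0,0,0,0,0]'

```text
time: 9.98
tool_pos: [0.4374, 0.3662, 0.0122]
tool_rot: [0.001, 0.027, 1.0, 0.001]
contact_force: [0.3, -0.1, 0.2]
gripper_width: 1.002
grasp_force: 0.0
```

Call:
play_rows --pt "0 0 0" --pt "0 0 0" --pt "0 0 0" --pt "0 0 0.03" --pt "0 0 0.06" --pt "0 0 0.06" --pt "0.015 -0.04 0.04" --pt "0.015 -0.04 0.04" --turn '[0,0,0,0,0,0,-9.5,-9.5]' --hand 0.02

```text
time: 10.98
tool_pos: [0.466, 0.2851, 0.2425]
tool_rot: [0.001, 0.193, 0.981, 0.0]
contact_force: [1.6, 1.2, -0.3]
gripper_width: 0.379
grasp_force: 59.8
```

Call:
play_rows --pt "0.016 -0.042 0.02" --pt "0.016 -0.042 0.02" --pt "0.016 -0.042 0.02" --pt "0.017 -0.042 0.02" --pt "0.017 -0.042 0.02" --pt "0.017 -0.042 0" --pt "0.017 -0.042 0" --pt "0.016 -0.039 0" --turn '[-8.5,-8.5,-8.5,-8.5,-8.5,-8.5,-8.5,-8.5]'

```text
time: 11.98
tool_pos: [0.5982, -0.0487, 0.3406]
tool_rot: [0.0, 0.709, 0.705, 0.0]
contact_force: [-0.5, 0.5, -1.0]
gripper_width: 0.379
grasp_force: 59.8
```

Call:
play_rows --pt "0 0 -0.03" --pt "0 0 -0.05" --pt "0 0 -0.04" --pt "0 0 -0.03" --pt "0 0 -0.01" --pt "0 0 0" --turn '[0,0,0,0,0,0]'

```text
time: 12.72
tool_pos: [0.5981, -0.0472, 0.181]
tool_rot: [0.0, 0.707, 0.707, 0.0]
contact_force: [0.3, -0.2, -0.2]
gripper_width: 0.377
grasp_force: 66.9
```

Call:
play_rows --pt "0 0 0" --pt "0 0 0" --pt "0 0 0.04" --pt "0 0 0.06" --pt "0 0.02 0.05" --pt "-0.003 0.055 0" --pt "-0.003 0.055 0" --pt "-0.003 0.055 0" --turn '[0,0,0,0,0,10,10,10]' --hand 0.048

```text
time: 13.72
tool_pos: [0.5893, 0.1394, 0.3316]
tool_rot: [0.001, 0.498, 0.867, 0.001]
contact_force: [-0.5, 0.1, -0.2]
gripper_width: 0.562
grasp_force: 0.0
```

Call:
play_rows --pt "-0.003 0.055 0" --pt "-0.003 0.055 -0.02" --pt "-0.003 0.05 -0.03" --pt "-0.003 0.05 -0.03" --pt "-0.003 0.039 -0.04" --pt "0 0 -0.02" --pt "0 0 0" --turn '[0,0,0,0,0,0,0]' --hand 0.0854

```text
time: 14.6
tool_pos: [0.5733, 0.386, 0.1884]
tool_rot: [-0.001, 0.5, 0.866, -0.002]
contact_force: [-0.1, 0.1, -0.4]
gripper_width: 0.999
grasp_force: 0.0
```

```bash
python3 - <<'E'
from h import *
print(tool())
P,im=snap('wrist','w4.png')
for d in trace('wrist','wax1')[:5]:
    if d['p']<.3: continue
    print(round(d['p'],2),np.round(d['location']),footprint(P,d['region'],.022),im[d['region']].mean(0).astype(int))
E
```

```text
([0.5733, 0.386, 0.1884], 'yaw of finger line', np.float64(30.0), 't', 14.6, 'F', [-0.1, 0.1, -0.4], 'w', 0.999, 'g', 0.0)
0.7 [82. 21.] [348.6 435.6  71.5  36.   19.5] [124  90 104]
0.66 [259. 176.] [575.9 387.2  65.6  33.4 -59. ] [128 111  44]
```

Only block C is left. I'll take it.

Call:
play_rows --pt "0.002 0.001 -0.05" --pt "0 0 -0.06" --pt "0 0 -0.045" --pt "0 0 -0.02" --pt "0 0 -0.004" --pt "0 0 0" --turn '[0,0,0,0,0,0]'

```text
time: 15.45
tool_pos: [0.5779, 0.3884, 0.0144]
tool_rot: [0.001, 0.5, 0.866, 0.002]
contact_force: [-0.1, 0.2, -0.0]
gripper_width: 1.001
grasp_force: 0.0
```

Call:
play_rows --pt "0 0 0" --pt "0 0 0" --pt "0 0 0" --pt "0 0 0.03" --pt "0 0 0.06" --pt "0 0 0.06" --pt "0 -0.04 0.04" --pt "0 -0.04 0.04" --turn '[0,0,0,0,0,0,-10,-10]' --hand 0.02

```text
time: 16.45
tool_pos: [0.5757, 0.3072, 0.2434]
tool_rot: [0.0, 0.645, 0.765, 0.0]
contact_force: [0.2, -0.2, -0.8]
gripper_width: 0.373
grasp_force: 60.3
```

Call:
play_rows --pt "0 -0.05 0.03" --pt "0 -0.05 0.03" --pt "0 -0.05 0.03" --pt "0 -0.05 0" --pt "0 -0.05 0" --pt "0 -0.05 0" --pt "0 -0.055 0" --pt "0 0 0" --turn '[-10,0,0,0,0,0,0,0]'

```text
time: 17.45
tool_pos: [0.5756, -0.0504, 0.3313]
tool_rot: [-0.0, 0.709, 0.705, -0.0]
contact_force: [-0.5, 0.7, -0.4]
gripper_width: 0.377
grasp_force: 60.3
```

Call:
play_rows --pt "-0.003 0.002 -0.04" --pt "0 0 -0.05" --pt "0 0 -0.03" --pt "0 0 -0.013" --pt "0 0 0" --turn '[0,0,0,0,0]'

```text
time: 18.08
tool_pos: [0.5728, -0.0446, 0.1982]
tool_rot: [-0.001, 0.707, 0.707, -0.0]
contact_force: [0.6, -0.1, -0.6]
gripper_width: 0.375
grasp_force: 60.3
```

Call:
play_rows --pt "0 0 0" --pt "0 0 0" --pt "0 0 0.04" --pt "0 0 0.06" --pt "0 -0.02 0.06" --pt "0 -0.055 0.02" --pt "0 -0.055 0" --pt "0 0 0" --turn '[0,0,0,0,0,0,0,0]' --hand 0.06

```text
time: 19.08
tool_pos: [0.5728, -0.1783, 0.379]
tool_rot: [0.001, 0.709, 0.705, 0.0]
contact_force: [0.4, -0.2, -0.7]
gripper_width: 0.699
grasp_force: 0.0
```

```bash
python3 - <<'E'
from h import *
print(tool())
P,im=snap('wrist','w5.png')
for t,z in (('wax1',.18),('cover',.004),('thermometer',.11),('crank_knob',.08),('thermo_stand',.085)):
  for d in trace('wrist',t)[:4]:
    if d['p']<.3: continue
    r=d['region'];ys,xs=np.nonzero(r)
    print(t,round(d['p'],2),np.round(d['location']),r.sum(),[xs.min(),xs.max(),ys.min(),ys.max()],onz(P,d['location'],z)[:2].round(3))
E
```

```text
([0.5728, -0.1783, 0.379], 'yaw of finger line', np.float64(-0.3), 't', 19.07, 'F', [0.4, -0.2, -0.7], 'w', 0.699, 'g', 0.0)
wax1 0.66 [226.  55.] 1324 [np.int64(217), np.int64(240), np.int64(27), np.int64(89)] [ 0.541 -0.046]
wax1 0.57 [285.  53.] 1370 [np.int64(271), np.int64(294), np.int64(22), np.int64(87)] [ 0.606 -0.045]
wax1 0.32 [372. 175.] 1984 [np.int64(346), np.int64(398), np.int64(151), np.int64(197)] [ 0.719 -0.183]
cover 0.8 [180. 234.] 3057 [np.int64(142), np.int64(220), np.int64(210), np.int64(277)] [ 0.419 -0.344]
cover 0.62 [231.  59.] 1375 [np.int64(217), np.int64(246), np.int64(27), np.int64(89)] [ 0.532 -0.023]
thermometer 0.98 [261. 314.] 797 [np.int64(246), np.int64(273), np.int64(281), np.int64(331)] [ 0.581 -0.451]
thermometer 0.72 [260. 264.] 454 [np.int64(251), np.int64(272), np.int64(252), np.int64(277)] [ 0.58  -0.351]
thermometer 0.38 [180. 234.] 2962 [np.int64(142), np.int64(220), np.int64(210), np.int64(277)] [ 0.451 -0.296]
crank_knob 0.37 [263. 261.] 462 [np.int64(251), np.int64(272), np.int64(252), np.int64(277)] [ 0.585 -0.363]
thermo_stand 0.89 [258. 243.] 1882 [np.int64(238), np.int64(284), np.int64(218), np.int64(276)] [ 0.576 -0.324]
thermo_stand 0.72 [230.  57.] 1393 [np.int64(217), np.int64(247), np.int64(27), np.int64(89)] [ 0.537 -0.034]
```

View pics/w5.png

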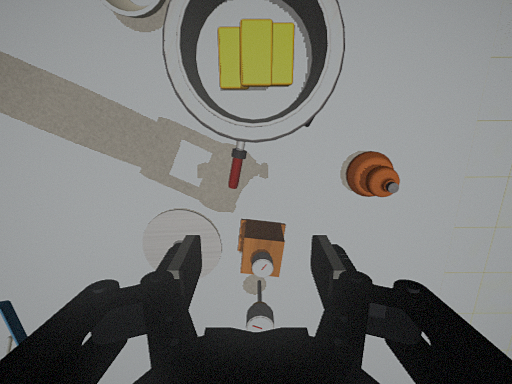

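The view shows all three blocks in the pot (255,55), the crank knob at (236,165), the cover around (182,243), the stand and small dial at (262,265), and the large dial at (260,318). Next is the cover.

Call:
play_rows --pt "-0.025 -0.032 -0.02" --pt "-0.025 -0.032 -0.02" --pt "-0.025 -0.032 -0.02" --pt "-0.025 -0.032 -0.02" --pt "-0.025 -0.032 -0.025" --pt "-0.025 -0.032 -0.025" --pt "0 0 0" --pt "0 0 0" --turn '[0,0,0,0,0,0,0,0]' --hand 0.0854

```text
time: 20.38
tool_pos: [0.4237, -0.3664, 0.2485]
tool_rot: [0.0, 0.707, 0.707, 0.0]
contact_force: [0.3, 0.6, 1.4]
gripper_width: 0.998
grasp_force: 0.0
```

```bash
python3 - <<'E'
from h import *
print(tool())
P,im=snap('wrist','w6.png')
for d in trace('wrist','cover')[:2]:
    print(round(d['p'],2),np.round(d['location']),d['region'].sum())
d=trace('wrist','cover')[0]
c=max(cv2.findContours(d['region'].astype(np.uint8),0,1)[0],key=cv2.contourArea)[:,0,:]
print('plate',circ(P,c,.012),circ(P,c,.012,.08))
k=(im.max(2)<60)&d['region']
n,l,s,ce=cv2.connectedComponentsWithStats(k.astype(np.uint8)); i=1+s[1:,4].argmax(); print(s[i],ce[i],onz(P,ce[i],.044)); 
g=proj(P,(.42,-.37,.04)); print(g)
E
```

```text
([0.4237, -0.3664, 0.2485], 'yaw of finger line', np.float64(0.0), 't', 20.38, 'F', [0.3, 0.6, 1.4], 'w', 0.998, 'g', 0.0)
0.6 [258. 163.] 10463
plate [ 0.4223 -0.3699  0.0793] [ 0.4222 -0.3699  0.08  ]
[243 159  25  27 551] [254.84029038 172.03266788] [ 0.42286459 -0.36811178  0.044     ]
[252.61335611 172.80052833]
```

View pics/w6.png

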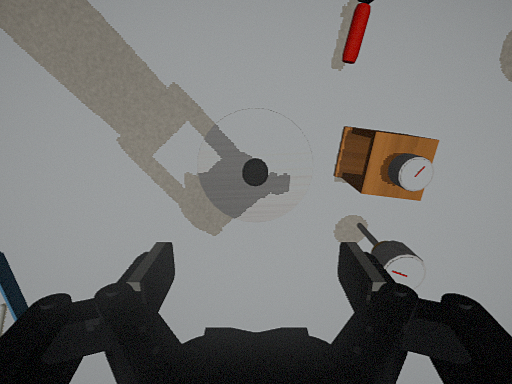

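The knob is at (255,172), so the cover centre is (0.4225, -0.3695). Both measurements agree, so I'll grip the knob.

Call:
play_rows --pt "-0.001 -0.003 -0.05" --pt "0 0 -0.06" --pt "0 0 -0.06" --pt "0 0 -0.035" --pt "0 0 -0.018" --pt "0 0 -0.006" --pt "0 0 0" --turn '[0,0,0,0,0,0,0]'

```text
time: 21.4
tool_pos: [0.423, -0.3708, 0.0203]
tool_rot: [0.001, 0.707, 0.707, -0.0]
contact_force: [1.2, -0.5, -0.1]
gripper_width: 1.003
grasp_force: 0.0
```

Call:
play_rows --pt "0 0 0" --pt "0 0 0" --pt "0 0 0" --pt "0 0 0" --pt "0 0 0.03" --pt "0 0 0.05" --pt "0 0 0.06" --pt "0 0 0.06" --turn '[0,0,0,0,0,0,0,0]' --hand 0.02

```text
time: 22.4
tool_pos: [0.4213, -0.3693, 0.2193]
tool_rot: [-0.001, 0.707, 0.707, 0.0]
contact_force: [0.1, -1.0, -2.8]
gripper_width: 0.372
grasp_force: 60.4
```

```bash
python3 - <<'E'
from h import *
print(tool())
P,im=snap('wrist','w7.png')
for d in trace('wrist','cover')[:1]:
    c=max(cv2.findContours(d['region'].astype(np.uint8),0,1)[0],key=cv2.contourArea)[:,0,:]
    t=state()['tool_pos']
    for z in (-.01,0,.01): print(circ(P,c[c[:,1]<200],t[2]+z)-np.r_[t[:2],0], d['p'])
E
```

```text
([0.4213, -0.3693, 0.2193], 'yaw of finger line', np.float64(-0.0), 't', 22.4, 'F', [0.1, -1.0, -2.8], 'w', 0.372, 'g', 60.4)
[-0.00352833  0.00781829  0.0757    ] 0.92
[-0.00352833  0.01271829  0.0705    ] 0.92
[-0.00342833  0.01751829  0.0652    ] 0.92
```

Call:
play_rows --pt "0.01 0.02 0.04" --pt "0.018 0.038 0.03" --pt "0.02 0.043 0.02" --pt "0.021 0.044 0" --pt "0.021 0.044 0" --pt "0.021 0.044 0" --pt "0.021 0.044 0" --pt "0.018 0.043 0" --turn '[0,0,0,0,0,0,0,0]'

```text
time: 23.5
tool_pos: [0.5719, -0.0483, 0.3067]
tool_rot: [-0.001, 0.707, 0.707, -0.001]
contact_force: [0.0, -1.4, -3.1]
gripper_width: 0.372
grasp_force: 60.4
```

```bash
python3 - <<'E'
from h import *
print(tool())
i=camera_info('wrist'); T=np.eye(4); T[:3,:3]=rot(np.array([.001,.709,.705,0])/np.linalg.norm([.001,.709,.705,0])); T[:3,3]=[.5728,-.1783,.379]; M=T@np.array(i['mount']); P=(np.array(i['camera_matrix']),M[:3,3],M[:3,:3])
g=cv2.cvtColor(cv2.imread('pics/w5.png'),6)
c=proj(P,(.572,-.048,.225)); print(c); mo=[];fl=[]
r=np.arange(55,100,.5)
for a in np.radians(np.arange(-10,191,5)):
    u=np.array([np.cos(a),np.sin(a)]); p=[c+u*q for q in r]
    v=np.array([float(cv2.getRectSubPix(g,(1,1),tuple(map(float,q)))[0,0]) for q in p]); d=v[4:]-v[:-4]
    mo.append(c+u*(r[np.argmax(np.where(r[:-4]<82,d,-99))]+1)); k=r>84; fl.append(c+u*r[k][np.argmin(v[k])])
print(circ(P,mo,.225),circ(P,mo,.225,.0705),circ(P,fl,.215),circ(P,fl,.215,.089))
E
```

```text
([0.5719, -0.0483, 0.3067], 'yaw of finger line', np.float64(0.0), 't', 23.5, 'F', [0.0, -1.4, -3.1], 'w', 0.372, 'g', 60.4)
[253.78922365  47.98533052]
[ 0.5715 -0.0473  0.0701] [ 0.5715 -0.0468  0.08  ] [ 0.5715 -0.0476  0.0892] [ 0.5715 -0.0478  0.08  ]
```

Call:
play_rows --pt "0 0 -0.03" --pt "0 0 -0.02" --pt "0 0 -0.01" --pt "0 0 -0.005" --pt "0 0 -0.003" --pt "0 0 -0.002" --pt "0 0 0" --pt "0 0 0" --turn '[0,0,0,0,0,0,0,0]'

```text
time: 24.5
tool_pos: [0.5722, -0.05, 0.2394]
tool_rot: [0.0, 0.707, 0.707, 0.0]
contact_force: [0.2, 0.1, -2.8]
gripper_width: 0.373
grasp_force: 60.4
```

Call:
play_rows --pt "0 0.001 -0.001" --pt "0 0 -0.001" --pt "0 0 -0.001" --pt "0 0 -0.001" --pt "0 0 0" --pt "0 0 0" --turn '[0,0,0,0,0,0]'

```text
time: 25.25
tool_pos: [0.572, -0.0489, 0.237]
tool_rot: [0.0, 0.707, 0.707, 0.0]
contact_force: [-4.8, 1.2, 6.1]
gripper_width: 0.372
grasp_force: 61.3
```

Call:
play_rows --pt "0 0 0" --pt "0 0 0" --pt "0 0 0" --pt "0 0 0.03" --pt "0 0 0.05" --pt "0 -0.04 0.05" --pt "0 -0.04 0" --pt "0 0 0" --turn '[0,0,0,0,0,0,0,0]' --hand 0.07

```text
time: 26.25
tool_pos: [0.572, -0.1302, 0.364]
tool_rot: [0.0, 0.708, 0.706, 0.0]
contact_force: [-0.0, 0.2, -0.3]
gripper_width: 0.821
grasp_force: 0.0
```

```bash
python3 - <<'E'
from h import *
print(tool())
P,im=snap('wrist','w8.png')
d=trace('wrist','cover')[0]; c=max(cv2.findContours(d['region'].astype(np.uint8),0,1)[0],key=cv2.contourArea)[:,0,:]
print(d['p'],'cover',circ(P,c,.229)); print(proj(P,(.572,-.048,.229)),proj(P,(.516,.041,.235)))
snap('side','s2.png')
a=cv2.imread('pics/w8.png'); b=cv2.imread('pics/s2.png')[130:260,190:350]
cv2.imwrite('pics/m1.png',np.hstack([a[:300,100:400],cv2.resize(b,(369,300))]))
E
```

```text
([0.572, -0.1302, 0.364], 'yaw of finger line', np.float64(-0.2), 't', 26.25, 'F', [-0.0, 0.2, -0.3], 'w', 0.821, 'g', 0.0)
0.97 cover [ 0.572  -0.0484  0.0789]
[255.17224234 100.58938616] [187.17666106 -12.50555064]
```

View pics/m1.png

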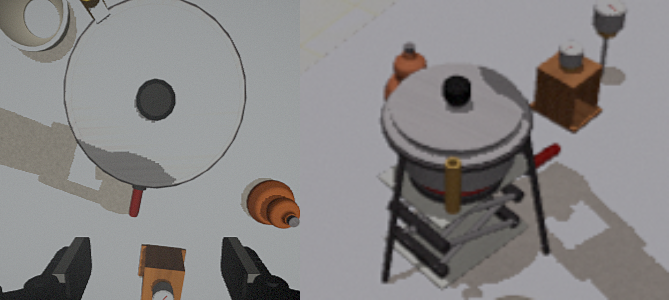

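The cover lies flat and centred at (0.572, -0.0484), and the side crop agrees. The thermometer is next.

Call:
play_rows --pt "0.002 -0.05 0" --pt "0.002 -0.055 0" --pt "0.002 -0.055 -0.02" --pt "0.002 -0.055 -0.04" --pt "0 -0.005 -0.03" --pt "0 0 -0.01" --pt "0 0 0" --turn '[0,0,0,0,0,0,0]' --hand 0.0854

```text
time: 27.28
tool_pos: [0.58, -0.3421, 0.2664]
tool_rot: [-0.001, 0.707, 0.708, 0.0]
contact_force: [0.6, 0.1, 0.4]
gripper_width: 1.003
grasp_force: 0.0
```

```bash
python3 - <<'E'
from h import *
print(tool())
P,im=snap('wrist','w9.png')
for d in trace('wrist','thermometer')[:3]:
    print(round(d['p'],2),np.round(d['location']),d['region'].sum(),footprint(P,d['region'],.12))
print(proj(P,(.58,-.351,.12)))
g=proj(P,(.58,-.351,.12)).astype(int); c=im[max(g[1]-75,0):g[1]+75,g[0]-75:g[0]+75]
cv2.imwrite('pics/m2.png',cv2.cvtColor(cv2.resize(c,None,fx=4,fy=4),4)); print(g)
E
```

```text
([0.58, -0.3421, 0.2664], 'yaw of finger line', np.float64(0.1), 't', 27.27, 'F', [0.6, 0.1, 0.4], 'w', 1.003, 'g', 0.0)
0.94 [252. 276.] 1773 [ 577.7 -446.2   90.5   47.9  -88.8]
0.71 [258. 189.] 918 [ 582.5 -350.4   39.1   34.5  -89.9]
[255.71199141 190.38252981]
[255 190]
```

View pics/m2.png

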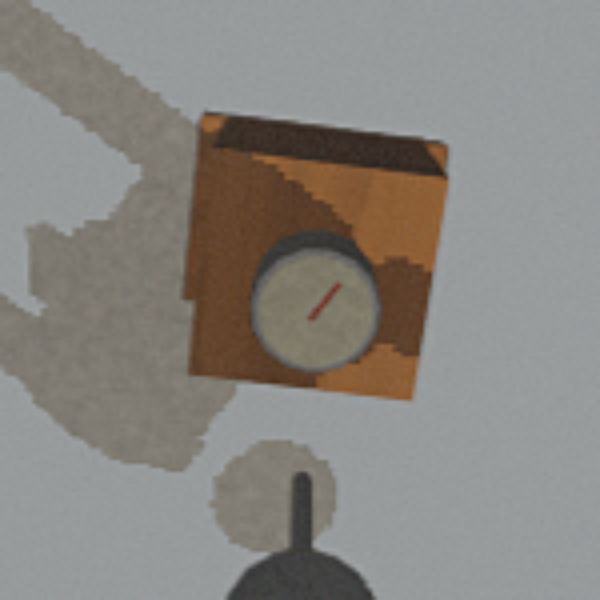

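The dial centre is at (0.583, -0.3525) with a measured diameter of about 34 mm, so it is the small thermometer, and it is in the stand. I'll descend.

Call:
play_rows --pt "0.003 -0.01 -0.05" --pt "0 0 -0.05" --pt "0 0 -0.04" --pt "0 0 -0.02" --pt "0 0 -0.01" --pt "0 0 0" --pt "0 0 0" --turn '[0,0,0,0,0,0,0]'

```text
time: 28.25
tool_pos: [0.584, -0.3544, 0.0993]
tool_rot: [0.002, 0.707, 0.707, 0.0]
contact_force: [0.2, 0.4, 0.4]
gripper_width: 1.003
grasp_force: 0.0
```

Call:
play_rows --pt "-0.001 0.001 -0.004" --pt "0 0 -0.004" --pt "0 0 0" --turn '[0,0,0]'

```text
time: 28.62
tool_pos: [0.5814, -0.3523, 0.0883]
tool_rot: [-0.001, 0.707, 0.707, -0.0]
contact_force: [-0.5, 0.2, -0.0]
gripper_width: 1.0
grasp_force: 0.0
```

Call:
play_rows --pt "0 0 0" --pt "0 0 0" --pt "0 0 0" --pt "0 0 0" --turn '[0,0,0,0]' --hand 0.02

```text
time: 29.12
tool_pos: [0.5821, -0.3528, 0.0894]
tool_rot: [0.0, 0.707, 0.707, 0.0]
contact_force: [-0.9, 0.1, 1.4]
gripper_width: 0.407
grasp_force: 59.7
```

Call:
play_rows --pt "0 0 0.02" --pt "0 0 0.05" --pt "0 0 0.06" --pt "0 0 0.06" --pt "0 0 0.06" --pt "-0.01 0.03 0.05" --pt "-0.01 0.05 0.03" --pt "-0.01 0.05 0" --turn '[0,0,0,0,0,0,0,0]'

```text
time: 30.12
tool_pos: [0.5518, -0.2217, 0.425]
tool_rot: [0.004, 0.707, 0.707, 0.001]
contact_force: [0.5, 0.2, -0.6]
gripper_width: 0.404
grasp_force: 61.6
```

Call:
play_rows --pt "-0.01 0.05 0" --pt "-0.01 0.05 0" --pt "-0.01 0.05 0" --pt "-0.006 0.039 0" --pt "0 0 0" --pt "0 0 0" --pt "0 0 0" --turn '[0,0,0,0,0,0,0]'

```text
time: 31.0
tool_pos: [0.5159, -0.0345, 0.4191]
tool_rot: [0.0, 0.708, 0.707, -0.0]
contact_force: [-0.6, -0.5, -1.2]
gripper_width: 0.403
grasp_force: 61.6
```

```bash
python3 - <<'E'
from h import *
print(tool())
P,im=snap('wrist','w10.png'); t=np.array(state()['tool_pos'])
g=proj(P,(.516,.041,.235)); e=proj(P,t+[0,0,.03]); e2=proj(P,t-[0,0,.07]);print(g,'dial',e,'tip',e2)
g=g.astype(int)
big=cv2.resize(cv2.cvtColor(im[g[1]-25:g[1]+25,g[0]-25:g[0]+25],4),(400,400),interpolation=cv2.INTER_CUBIC)
x=int(e[0]); b2=cv2.resize(cv2.cvtColor(im[180:280,x-50:x+50],4),(400,400))
cv2.imwrite('pics/m3.png',np.hstack([big,b2])); print(g,x)
E
```

```text
([0.5159, -0.0345, 0.4191], 'yaw of finger line', np.float64(-0.1), 't', 31.0, 'F', [-0.6, -0.5, -1.2], 'w', 0.403, 'g', 61.6)
[255.67598089 108.18732786] dial [255.34716086 277.74220898] tip [255.58226137 205.99080219]
[255 108] 255
```

View pics/m3.png

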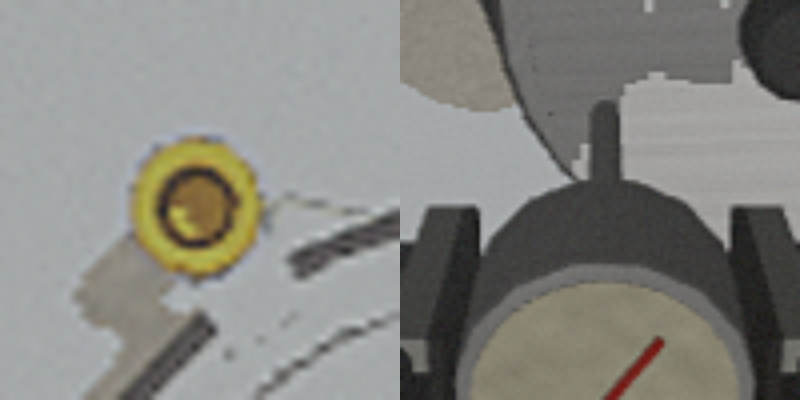

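The crop shows the pocket mouth at image (254.1,108.3), which is world (0.514, 0.041). The stem tip sits about 2 mm toward -y of the TCP. I'll move above the pocket with the tip 20 mm over it.

Call:
play_rows --pt "-0.002 0.03 0" --pt "0 0.04 -0.02" --pt "0 0.0075 -0.04" --pt "0 0 -0.02" --pt "0 0 -0.013" --pt "0 0 0" --pt "0 0 0" --turn '[0,0,0,0,0,0,0]'

```text
time: 31.92
tool_pos: [0.5144, 0.0434, 0.3275]
tool_rot: [0.001, 0.707, 0.707, 0.001]
contact_force: [0.1, -0.1, -0.7]
gripper_width: 0.403
grasp_force: 61.6
```

```bash
python3 - <<'E'
from h import *
print(tool())
P,im=snap('wrist','w11.png'); t=np.array(state()['tool_pos'])
e2=proj(P,t-[0,0.002,.07]);print('tip',e2,'pocket',proj(P,(.5141,.0409,.235)))
x,y=e2.astype(int)
big=cv2.resize(cv2.cvtColor(im[y-30:y+30,x-30:x+30],4),(480,480),interpolation=cv2.INTER_CUBIC)
P,im=snap('side','s3.png');e=proj(P,(.514,.041,.235)); x2,y2=e.astype(int); print(x,y,e)
b2=cv2.resize(cv2.cvtColor(im[y2-30:y2+30,x2-20:x2+20],4),(320,480),interpolation=cv2.INTER_CUBIC)
cv2.imwrite('pics/m4.png',np.hstack([big,b2]))
E
```

```text
([0.5144, 0.0434, 0.3275], 'yaw of finger line', np.float64(-0.1), 't', 31.93, 'F', [0.1, -0.1, -0.7], 'w', 0.403, 'g', 61.6)
tip [255.39466515 208.25516811] pocket [254.97035051 200.2233358 ]
255 208 [255.83423135 200.41368607]
```

View pics/m4.png

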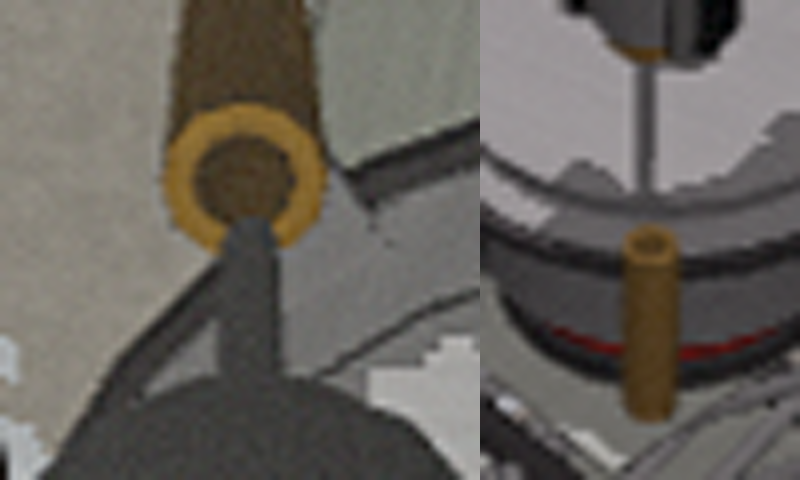

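In both views the tip is over the bore to within about 1 mm (wrist: tip at (248,244), bore at (245,179)). I'll descend with a small correction.

Call:
play_rows --pt "-0.001 -0.0005 -0.008" --pt "0 0 -0.01" --pt "0 0 -0.01" --pt "0 0 -0.008" --pt "0 0 0" --turn '[0,0,0,0,0]'

```text
time: 32.65
tool_pos: [0.5126, 0.0434, 0.2887]
tool_rot: [-0.0, 0.707, 0.707, -0.001]
contact_force: [0.7, -0.9, -1.1]
gripper_width: 0.402
grasp_force: 61.6
```

Call:
play_rows --pt "0 0 -0.01" --pt "0 0 -0.01" --pt "0 0 -0.01" --pt "0 0 -0.008" --pt "0 0 -0.004" --pt "0 0 0" --pt "0 0 0" --turn '[0,0,0,0,0,0,0]'

```text
time: 33.52
tool_pos: [0.5127, 0.0434, 0.2479]
tool_rot: [-0.0, 0.707, 0.707, -0.0]
contact_force: [0.8, -1.3, -2.6]
gripper_width: 0.405
grasp_force: 61.6
```

Call:
play_rows --pt "0 0 -0.002" --pt "0 0 -0.002" --pt "0 0 -0.001" --pt "0 0 -0.001" --pt "0 0 0" --turn '[0,0,0,0,0]'

```text
time: 34.15
tool_pos: [0.5129, 0.0434, 0.2419]
tool_rot: [0.0, 0.707, 0.707, 0.0]
contact_force: [1.6, -1.6, 0.1]
gripper_width: 0.407
grasp_force: 61.6
```

Call:
play_rows --pt "0 0 0" --pt "0 0 0" --pt "0 0 0" --pt "0 0 0.02" --pt "0 0 0.04" --pt "0 0 0.06" --pt "0 -0.04 0.03" --pt "0 -0.04 0" --turn '[0,0,0,0,0,0,0,0]' --hand 0.06

```text
time: 35.15
tool_pos: [0.5139, -0.0373, 0.3984]
tool_rot: [0.004, 0.707, 0.708, 0.003]
contact_force: [0.3, -1.2, -1.1]
gripper_width: 0.702
grasp_force: 0.0
```

```bash
python3 - <<'E'
from h import *
print(tool())
P,im=snap('wrist','w12.png')
for d in trace('wrist','thermometer')[:2]: print(round(d['p'],2),np.round(d['location']),footprint(P,d['region'],.27))
d=trace('wrist','cover')[0]; c=max(cv2.findContours(d['region'].astype(np.uint8),0,1)[0],key=cv2.contourArea)[:,0,:]
print(d['p'],'cover',circ(P,c,.229))
P2,im2=snap('side','s4.png');x2,y2=proj(P2,(.514,.041,.235)).astype(int)
cv2.imwrite('pics/m5.png',np.hstack([cv2.cvtColor(cv2.resize(im2[y2-50:y2+50,x2-60:x2+60],(480,400)),4),cv2.cvtColor(im[:,60:380],4)[:400:,:][:384].copy() if 0 else cv2.resize(cv2.cvtColor(im[:256,150:350],4),(313,400))]))
E
```

```text
([0.5139, -0.0373, 0.3984], 'yaw of finger line', np.float64(0.1), 't', 35.15, 'F', [0.3, -1.2, -1.1], 'w', 0.702, 'g', 0.0)
0.94 [254. 102.] [513.   42.1  35.   33.8 -45.6]
0.77 cover [ 0.5717 -0.0478  0.0786]
```

View pics/m5.png

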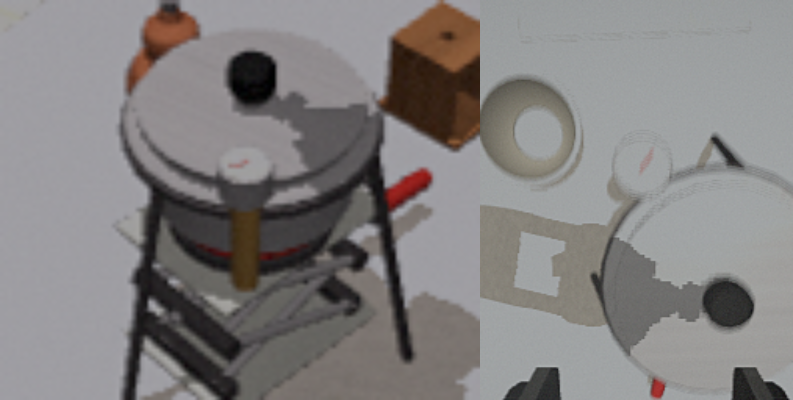

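The thermometer stands upright in the pocket with the collar on it, at (0.513, 0.042), and the cover is still centred. Next I'll find the crank knob.

Call:
play_rows --pt "0.006 -0.05 0.02" --pt "0.006 -0.055 0" --pt "0.006 -0.055 0" --pt "0.006 -0.05 -0.03" --pt "0.006 -0.043 -0.05" --pt "0 0 -0.04" --pt "0 0 0" --pt "0 0 0" --turn '[0,0,0,0,0,0,0,0]'

```text
time: 36.35
tool_pos: [0.5434, -0.2865, 0.297]
tool_rot: [0.001, 0.707, 0.708, 0.0]
contact_force: [-0.0, -0.6, 0.9]
gripper_width: 0.704
grasp_force: 0.0
```

```bash
cat >> h.py <<'E'
def redends(im,box=None):
    h=cv2.cvtColor(im,cv2.COLOR_RGB2HSV); m=((h[...,0]<6)|(h[...,0]>174))&(h[...,1]>140)&(h[...,2]>60)
    if box: k=np.zeros_like(m); k[box[1]:box[3],box[0]:box[2]]=1; m&=k
    n,l,s,c=cv2.connectedComponentsWithStats(m.astype(np.uint8)); 
    i=1+s[1:,4].argmax(); (cx,cy),(a,b),t=cv2.minAreaRect(np.argwhere(l==i)[:,::-1].astype(np.float32))
    if a<b: a,b,t=b,a,t+90
    u=np.array([np.cos(np.radians(t)),np.sin(np.radians(t))]); p=np.array([cx,cy]); u=u if u[1]>0 else -u
    return p-u*a/2,p,p+u*a/2,(a,b),s[i].tolist()
def tri(Ps,pxs):
    A=np.zeros((3,3));b=np.zeros(3)
    L=[]
    for (K,o,R_),p in zip(Ps,pxs):
        d=R_@np.linalg.inv(K)@np.r_[p,1.]; d/=np.linalg.norm(d); M=np.eye(3)-np.outer(d,d); A+=M;b+=M@o; L.append((o,d))
    x=np.linalg.solve(A,b); return x.round(4),[round(float(np.linalg.norm(np.cross(x-o,d)))*1000,1) for o,d in L]
E
python3 - <<'E'
from h import *
print(tool()); 
for c in ('wrist','scene','side'):
    P,im=snap(c,'k_'+c+'.png')
    for d in trace(c,'crank_knob')[:2]: print(c,round(d['p'],2),np.round(d['location']),d['region'].sum())
    e=redends(im,{'scene':(160,190,205,220),'side':(270,180,320,215),'wrist':None}[c]); print([np.round(v,1).tolist() for v in e[:3]],np.round(e[3],1),e[4])
a=cv2.imread('pics/k_wrist.png')[:,100:400]; b=cv2.imread('pics/k_side.png'); s=cv2.imread('pics/k_scene.png')
f=lambda q:cv2.resize(q,(400,300),interpolation=cv2.INTER_CUBIC)
cv2.imwrite('pics/m6.png',np.hstack([cv2.resize(a,(400,512)),np.vstack([f(s[170:260,170:290]),f(b[165:255,215:335])])[:512] if 0 else cv2.resize(np.vstack([f(s[170:260,170:290]),f(b[165:255,215:335])]),(400,512))]))
E
```

```text
([0.5434, -0.2865, 0.297], 'yaw of finger line', np.float64(0.1), 't', 36.35, 'F', [-0.0, -0.6, 0.9], 'w', 0.704, 'g', 0.0)
wrist 0.9 [250. 106.] 584
[[254.8, 85.8], [250.5, 107.5], [246.2, 129.2]] [44.3 11.8] [242, 86, 18, 44, 508]
scene 0.43 [188. 206.] 98
[[179.8, 205.4], [187.5, 206.7], [195.2, 207.9]] [15.6  4.1] [180, 204, 16, 6, 68]
[[301.4, 193.1], [296.1, 196.6], [290.8, 200.2]] [12.8  4.4] [291, 192, 12, 11, 56]
```

View pics/m6.png

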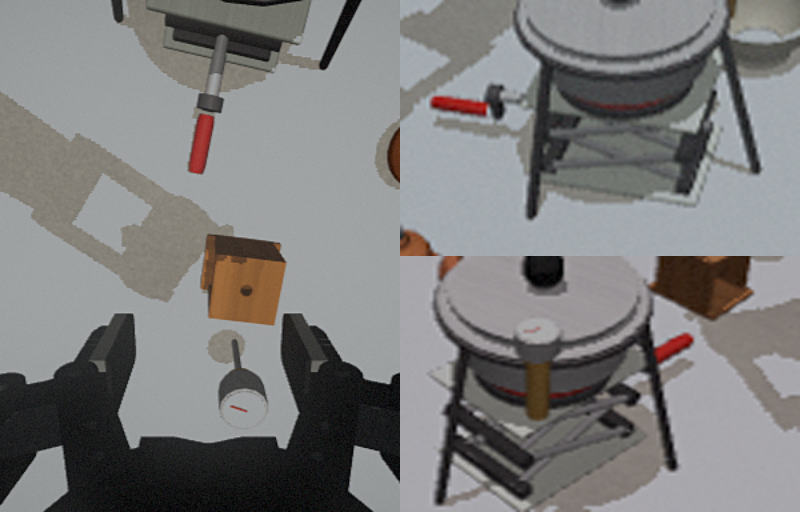

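```bash
python3 - <<'E'
from h import *
Pw,Ps,Pd=[campose(c) for c in ('wrist','scene','side')]
# outer / middle / inner ; ends inset because of the tilted cylinder
print('mid',tri([Pw,Ps],[(250.5,107.5),(187.5,206.7)]))
print('outer',tri([Pw,Ps,Pd],[(246.2,129.2),(179.8,205.4),(301.4,193.1)]))
print('inner',tri([Pw,Ps],[(254.8,85.8),(195.2,207.9)]))
for z in (.05,.06,.07,.08,.09,.1,.11): 
    a,b=onz(Pw,(254.8,85.8),z),onz(Pw,(246.2,129.2),z); print(z,onz(Pw,(250.5,107.5),z)[:2].round(4),np.linalg.norm(a-b).round(4),np.degrees(np.arctan2(*(b-a)[:2])).round(1),proj(Ps,onz(Pw,(250.5,107.5),z)).round(1),11.8/280*(Pw[1][2]-z))
E
```

```text
mid (array([ 0.5366, -0.2115,  0.038 ]), [0.7, 0.7])
outer (array([ 0.5306, -0.2394,  0.0376]), [0.6, 1.2, 0.8])
inner (array([ 0.5428, -0.1847,  0.0401]), [1.6, 1.6])
0.05 [ 0.5366 -0.2109] 0.0564 -168.0 [187.5 204. ] 0.016392483453788083
0.06 [ 0.5368 -0.2109] 0.0549 -168.0 [187.1 201.9] 0.01597105488235951
0.07 [ 0.537  -0.2109] 0.0535 -168.0 [186.7 199.7] 0.01554962631093094
0.08 [ 0.5371 -0.211 ] 0.052 -168.0 [186.4 197.5] 0.015128197739502369
0.09 [ 0.5373 -0.211 ] 0.0506 -168.0 [186.  195.2] 0.0147067691680738
0.1 [ 0.5374 -0.2111] 0.0491 -168.0 [185.6 192.9] 0.014285340596645227
0.11 [ 0.5376 -0.2111] 0.0477 -168.0 [185.2 190.6] 0.013863912025216654
```

The panels show the red knob hanging at the bottom of the crank, in line below the shaft, with its middle at (0.5366, -0.2115, 0.038). That is 167 mm from the jack's centre, as specified, so jack yaw is about -12°. I'll check joint 6 for turning the camera side away from the pot.

```bash
python3 - <<'E'
from h import *
s=state(); print(np.round(s['joint_pos'],2))
E
```

```text
[-0.61 -0.    1.56  0.    1.58 -0.61]
```

Call:
play_rows --pt "0 0.01 0" --pt "0 0.01 0" --pt "-0.002 0.01 0" --pt "-0.002 0.01 0" --pt "-0.002 0.01 0" --pt "-0.001 0.01 0" --pt "0 0.011 0" --pt "0 0 0" --turn '[-10.6,-10.6,-10.6,-10.6,-10.6,-10.6,-10.6,-10.6]'

```text
time: 37.65
tool_pos: [0.5357, -0.2155, 0.2956]
tool_rot: [0.0, 0.999, 0.043, 0.001]
contact_force: [0.3, -0.6, 0.1]
gripper_width: 0.702
grasp_force: 0.0
```

Call:
play_rows --pt "0 0 0" --pt "0 0 0" --pt "0 0 0" --pt "0 0 0" --pt "0 0 0" --pt "0 0 0" --pt "0 0 0" --pt "0 0 0" --turn '[-10.6,-10.6,-10.6,-10.6,-10.6,-10.6,-10.6,-10.6]' --hand 0.06

```text
time: 38.65
tool_pos: [0.5356, -0.2161, 0.2954]
tool_rot: [-0.0, 0.766, -0.642, 0.0]
contact_force: [0.6, -0.3, -0.7]
gripper_width: 0.703
grasp_force: 0.0
```

Call:
play_rows --pt "0 0 -0.05" --pt "0 0 -0.05" --pt "0 0 -0.04" --pt "0 0 0" --pt "0 0 0" --turn '[-10.6,-10.6,-1.2,0,0]'

```text
time: 39.28
tool_pos: [0.5366, -0.2167, 0.1571]
tool_rot: [0.001, -0.629, 0.777, -0.001]
contact_force: [0.2, -0.1, 1.2]
gripper_width: 0.703
grasp_force: 0.0
```

```bash
python3 - <<'E'
from h import *
print(tool(),np.round(state()['joint_pos'],2))
P,im=snap('wrist','w13.png'); e=redends(im); print([np.round(v,1).tolist() for v in e[:3]],np.round(e[3],1),e[4])
for z in (.038,): 
    a,b=onz(P,e[0],z),onz(P,e[2],z); print(onz(P,e[1],z)[:2].round(4),np.linalg.norm(a-b).round(4),(b-a).round(4))
E
```

```text
([0.5366, -0.2167, 0.1571], 'yaw of finger line', np.float64(168.0), 't', 39.27, 'F', [0.2, -0.1, 1.2], 'w', 0.703, 'g', 0.0) [-0.51 -0.    1.79  0.    1.35  2.84]
[[257.0, 164.0], [257.0, 193.0], [257.0, 222.0]] [58. 16.] [249, 164, 17, 59, 862]
[ 0.5369 -0.211 ] 0.0591 [0.0122 0.0579 0.    ]
```

Call:
play_rows --pt "0 0 -0.05" --pt "0 0 -0.04" --pt "0 0 -0.03" --pt "0 0 -0.015" --pt "0 0 -0.003" --pt "0 0 0" --turn '[0,0,0,0,0,0]'

```text
time: 40.08
tool_pos: [0.5368, -0.2169, 0.0186]
tool_rot: [0.001, -0.629, 0.777, -0.001]
contact_force: [0.4, -0.1, -0.0]
gripper_width: 0.705
grasp_force: 0.0
```

Call:
play_rows --pt "0 0 0" --pt "0 0 0" --pt "0 0 0" --pt "0 0 0" --pt "0 0 0" --turn '[0,0,0,0,0]' --hand 0.01

```text
time: 40.7
tool_pos: [0.5359, -0.2164, 0.0175]
tool_rot: [0.0, -0.629, 0.777, -0.0]
contact_force: [-1.0, 0.6, 6.0]
gripper_width: 0.191
grasp_force: 58.6
```

```bash
python3 - <<'E'
from h import *
print(tool())
for c in('scene','side'): snap(c,f'r0_{c}.png')
# crank rows: lateral s=(.978,-.208) ; 24 rows/turn, from bottom
rows=[]
ph=np.radians(np.arange(0,361,15)); L=-.028*np.sin(ph); H=-.028*np.cos(ph)+.0005*ph
x=np.c_[L*.978,L*-.208,H]; print((np.diff(x,axis=0)).round(4).tolist())
E
```

```text
([0.5359, -0.2164, 0.0175], 'yaw of finger line', np.float64(168.0), 't', 40.7, 'F', [-1.0, 0.6, 6.0], 'w', 0.191, 'g', 58.6)
[[-0.0071, 0.0015, 0.0011], [-0.0066, 0.0014, 0.0029], [-0.0057, 0.0012, 0.0046], [-0.0044, 0.0009, 0.0059], [-0.0027, 0.0006, 0.0069], [-0.0009, 0.0002, 0.0074], [0.0009, -0.0002, 0.0074], [0.0027, -0.0006, 0.0069], [0.0044, -0.0009, 0.0059], [0.0057, -0.0012, 0.0046], [0.0066, -0.0014, 0.0029], [0.0071, -0.0015, 0.0011], [0.0071, -0.0015, -0.0008], [0.0066, -0.0014, -0.0027], [0.0057, -0.0012, -0.0043], [0.0044, -0.0009, -0.0057], [0.0027, -0.0006, -0.0066], [0.0009, -0.0002, -0.0071], [-0.0009, 0.0002, -0.0071], [-0.0027, 0.0006, -0.0066], [-0.0044, 0.0009, -0.0057], [-0.0057, 0.0012, -0.0043], [-0.0066, 0.0014, -0.0027], [-0.0071, 0.0015, -0.0008]]
```

Call:
play_rows --pt "-0.0071 0.0015 0.0011" --pt "-0.0066 0.0014 0.0029" --pt "-0.0057 0.0012 0.0046" --pt "0 0 0" --turn '[0,0,0,0]'

```text
time: 41.3
tool_pos: [0.517, -0.2125, 0.0264]
tool_rot: [0.001, -0.629, 0.777, -0.002]
contact_force: [3.9, 0.1, 3.2]
gripper_width: 0.189
grasp_force: 59.1
```

Call:
play_rows --pt "-0.0044 0.0009 0.0059" --pt "-0.0027 0.0006 0.0069" --pt "-0.0009 0.0002 0.0074" --pt "0.0009 -0.0002 0.0074" --pt "0.0027 -0.0006 0.0069" --pt "0 0 0" --turn '[0,0,0,0,0,0]'

```text
time: 42.05
tool_pos: [0.5118, -0.2114, 0.0591]
tool_rot: [0.0, -0.629, 0.777, -0.001]
contact_force: [4.7, -2.3, -2.0]
gripper_width: 0.19
grasp_force: 59.2
```

Call:
play_rows --pt "0.0044 -0.0009 0.0059" --pt "0.0057 -0.0012 0.0046" --pt "0.0066 -0.0014 0.0029" --pt "0.0071 -0.0015 0.0011" --pt "0.0071 -0.0015 -0.0008" --pt "0.0066 -0.0014 -0.0027" --pt "0.0057 -0.0012 -0.0043" --pt "0.0044 -0.0009 -0.0057" --turn '[0,0,0,0,0,0,0,0]'

```text
time: 43.05
tool_pos: [0.5606, -0.2215, 0.0614]
tool_rot: [0.001, -0.629, 0.777, -0.001]
contact_force: [-0.3, -0.9, 5.1]
gripper_width: 0.188
grasp_force: 60.0
```

Call:
play_rows --pt "0.0027 -0.0006 -0.0066" --pt "0.0009 -0.0002 -0.0071" --pt "-0.0009 0.0002 -0.0071" --pt "-0.0027 0.0006 -0.0066" --pt "-0.0044 0.0009 -0.0057" --pt "-0.0057 0.0012 -0.0043" --pt "-0.0066 0.0014 -0.0027" --pt "-0.0071 0.0015 -0.0008" --turn '[0,0,0,0,0,0,0,0]'

```text
time: 44.05
tool_pos: [0.5357, -0.2163, 0.0205]
tool_rot: [0.001, -0.629, 0.777, -0.001]
contact_force: [4.6, -1.3, 7.0]
gripper_width: 0.188
grasp_force: 60.3
```

```bash
cat >> h.py <<'E'
def shift(c,a,b,box):
    "ECC translation of box between pics a and b (px)"
    A,B=[cv2.imread(f'pics/{q}_{c}.png',0)[box[1]:box[3],box[0]:box[2]].astype(np.float32) for q in (a,b)]
    W=np.eye(2,3,dtype=np.float32)
    try: cc,W=cv2.findTransformECC(A,B,W,cv2.MOTION_TRANSLATION,(3,100,1e-5),None,3)
    except cv2.error as e: return 'fail'
    return W[:,2].round(2).tolist(),round(cc,4)
E
python3 - <<'E'
from h import *
print(tool())
for c in('scene','side'): snap(c,f'r1_{c}.png')
Ps,Pd=campose('scene'),campose('side')
# expected px shift for 1 mm rise of the pot
for n,P in(('scene',Ps),('side',Pd)): print(n,(proj(P,(.572,-.048,.263))-proj(P,(.572,-.048,.262))).round(3), proj(P,(.572,-.048,.25)).round(),proj(P,(.513,.042,.26)).round(),proj(P,(.572,-.048,.145)).round(), proj(P,(.572,-.048,.155)).round())
print(shift('scene','r0','r1',(195,145,275,195)),shift('side','r0','r1',(222,150,292,215)))
for q in 'r0','r1':
  for c in ('scene','side'):
    im=cv2.cvtColor(cv2.imread(f'pics/{q}_{c}.png'),4); x,y=proj({'scene':Ps,'side':Pd}[c],(.572,-.048,.145)).astype(int); 
    s=im[y-20:y+35,x-10:x+11].astype(int).mean(1) ; print(q,c,[ (y-20+i,int(v[0]),int(v[0]-v[1])) for i,v in enumerate(s) if v[0]-v[1]>12])
E
```

```text
([0.5357, -0.2163, 0.0205], 'yaw of finger line', np.float64(168.0), 't', 44.05, 'F', [4.6, -1.3, 7.0], 'w', 0.188, 'g', 60.3)
scene [-0.011 -0.284] [236. 164.] [269. 148.] [237. 191.] [237. 189.]
side [ 0.002 -0.288] [258. 169.] [256. 194.] [257. 197.] [257. 195.]
([-0.05999999865889549, -0.05999999865889549], 0.995) ([0.009999999776482582, -0.10999999940395355], 0.9948)
r0 scene [(np.int64(206), 78, 21), (np.int64(207), 74, 34), (np.int64(208), 56, 13)]
r0 side [(np.int64(212), 76, 19), (np.int64(213), 78, 40), (np.int64(214), 64, 21)]
r1 scene []
r1 side []
```

Call:
play_rows --pt "-0.0071 0.0015 0.0011" --pt "-0.0066 0.0014 0.0029" --pt "-0.0057 0.0012 0.0046" --pt "-0.0044 0.0009 0.0059" --pt "-0.0027 0.0006 0.0069" --pt "-0.0009 0.0002 0.0074" --pt "0.0009 -0.0002 0.0074" --pt "0.0027 -0.0006 0.0069" --turn '[0,0,0,0,0,0,0,0]'

```text
time: 45.15
tool_pos: [0.5111, -0.2112, 0.0615]
tool_rot: [-0.0, -0.629, 0.777, -0.0]
contact_force: [7.6, -3.9, -8.6]
gripper_width: 0.188
grasp_force: 58.7
```

Call:
play_rows --pt "0.0044 -0.0009 0.0059" --pt "0.0057 -0.0012 0.0046" --pt "0.0066 -0.0014 0.0029" --pt "0.0071 -0.0015 0.0011" --pt "0.0071 -0.0015 -0.0008" --pt "0.0066 -0.0014 -0.0027" --pt "0.0057 -0.0012 -0.0043" --pt "0.0044 -0.0009 -0.0057" --turn '[0,0,0,0,0,0,0,0]'

```text
time: 46.15
tool_pos: [0.56, -0.2214, 0.0654]
tool_rot: [0.001, -0.629, 0.777, -0.001]
contact_force: [1.0, -0.9, 6.7]
gripper_width: 0.19
grasp_force: 60.4
```

Call:
play_rows --pt "0.0027 -0.0006 -0.0066" --pt "0.0009 -0.0002 -0.0071" --pt "-0.0009 0.0002 -0.0071" --pt "-0.0027 0.0006 -0.0066" --pt "-0.0044 0.0009 -0.0057" --pt "-0.0057 0.0012 -0.0043" --pt "-0.0066 0.0014 -0.0027" --pt "-0.0071 0.0015 -0.0008" --turn '[0,0,0,0,0,0,0,0]'

```text
time: 47.15
tool_pos: [0.5357, -0.2163, 0.0237]
tool_rot: [0.0, -0.629, 0.777, -0.001]
contact_force: [4.3, -0.9, 6.5]
gripper_width: 0.187
grasp_force: 60.5
```

```bash
cat > chk.py <<'E'
from h import *
import sys
n=sys.argv[1]; print(tool())
for c in('scene','side'): snap(c,f'{n}_{c}.png')
print('from r1 (cover+pot)',shift('scene','r1',n,(195,145,275,195)),shift('side','r1',n,(222,150,292,215)))
print('control',shift('scene','r1',n,(115,190,165,290)),shift('side','r1',n,(260,250,305,300)))
E
python3 chk.py r2; python3 - <<'E'
from h import *
Ps=campose('scene'); print('pot edge row',proj(Ps,(.6465,-.048,.15)))
for g in (10,12,14,16,18,20): print(g,proj(Ps,(.634,-.048,.15-g/1000))[1].round(2))
E
```

```text
([0.5357, -0.2163, 0.0237], 'yaw of finger line', np.float64(168.0), 't', 47.15, 'F', [4.3, -0.9, 6.5], 'w', 0.187, 'g', 60.5)
from r1 (cover+pot) ([-0.07999999821186066, -0.05999999865889549], 0.9964) ([-0.0, -0.10999999940395355], 0.9929)
control ([0.0, -0.019999999552965164], 0.9998) ([0.009999999776482582, -0.0], 0.9998)
pot edge row [235.20649341 208.3422361 ]
10 207.61
12 208.1
14 208.58
16 209.07
18 209.55
20 210.04
```

Call:
play_rows --pt "-0.0071 0.0015 0.0011" --pt "-0.0066 0.0014 0.0029" --pt "-0.0057 0.0012 0.0046" --pt "-0.0044 0.0009 0.0059" --pt "-0.0027 0.0006 0.0069" --pt "-0.0009 0.0002 0.0074" --pt "0.0009 -0.0002 0.0074" --pt "0.0027 -0.0006 0.0069" --turn '[0,0,0,0,0,0,0,0]'

```text
time: 48.25
tool_pos: [0.511, -0.2111, 0.0646]
tool_rot: [-0.0, -0.629, 0.777, -0.0]
contact_force: [8.4, -6.3, -9.9]
gripper_width: 0.189
grasp_force: 58.9
```

Call:
play_rows --pt "0.0044 -0.0009 0.0059" --pt "0.0057 -0.0012 0.0046" --pt "0.0066 -0.0014 0.0029" --pt "0.0071 -0.0015 0.0011" --pt "0 0 0" --turn '[0,0,0,0,0]'

```text
time: 48.88
tool_pos: [0.5329, -0.2159, 0.0806]
tool_rot: [-0.002, -0.629, 0.777, 0.003]
contact_force: [-5.1, -0.8, 10.8]
gripper_width: 0.192
grasp_force: 61.1
```

```bash
python3 chk.py r25
```

```text
([0.5329, -0.2159, 0.0806], 'yaw of finger line', np.float64(168.0), 't', 48.88, 'F', [-5.1, -0.8, 10.8], 'w', 0.192, 'g', 61.1)
from r1 (cover+pot) ([-0.05999999865889549, -0.33000001311302185], 0.8949) ([-0.2199999988079071, -0.38999998569488525], 0.9249)
control ([-0.009999999776482582, -0.009999999776482582], 0.9988) ([0.009999999776482582, -0.009999999776482582], 0.9998)
```

```bash
cat > chk2.py <<'E'
from h import *
import sys
B={'side':{'knob':(248,156,270,178),'thermo':(242,178,270,200),'pocket':(244,188,268,222),'potlow':(226,195,290,222)},
   'scene':{'knob':(226,150,248,172),'thermo':(255,135,285,160),'potlow':(208,180,268,212),'rightrim':(245,155,282,190)}}
for n in sys.argv[2:]:
  for c in B:
    print(n,c,{k:[round(float(x),2) for x in (lambda s:(*s[0],s[1]) if s!='fail' else (9,))(shift(c,sys.argv[1],n,b))] for k,b in B[c].items()})
E
python3 chk2.py r0 r1 r2 r25
```

```text
r1 side {'knob': [-0.0, -0.0, 1.0], 'thermo': [0.0, -0.01, 1.0], 'pocket': [0.08, -0.25, 0.96], 'potlow': [0.02, -0.46, 0.94]}
r1 scene {'knob': [-0.02, 0.02, 1.0], 'thermo': [0.02, -0.04, 1.0], 'potlow': [-0.07, -0.23, 0.96], 'rightrim': [0.02, -0.0, 1.0]}
r2 side {'knob': [0.02, -0.01, 1.0], 'thermo': [0.01, -0.02, 1.0], 'pocket': [0.23, -0.4, 0.89], 'potlow': [0.01, -0.78, 0.9]}
r2 scene {'knob': [-0.02, 0.02, 1.0], 'thermo': [0.01, -0.1, 1.0], 'potlow': [-0.13, -0.35, 0.9], 'rightrim': [0.01, -0.01, 1.0]}
r25 side {'knob': [-0.07, -0.27, 0.99], 'thermo': [-0.1, -0.25, 0.95], 'pocket': [0.17, -0.66, 0.91], 'potlow': [0.06, -1.04, 0.87]}
r25 scene {'knob': [-0.07, -0.31, 0.98], 'thermo': [0.05, -0.54, 0.94], 'potlow': [-0.17, -0.64, 0.91], 'rightrim': [-0.02, -0.19, 0.98]}
```

The cover knob and thermometer stayed at 0.00 px for two turns. In both cameras they have now risen about 0.28 px, roughly 1 mm, so the plate bears on the pot. I'll add 45° (0.8 mm) as margin and recheck.

Call:
play_rows --pt "0.0071 -0.0015 -0.0008" --pt "0.0066 -0.0014 -0.0027" --pt "0.0057 -0.0012 -0.0043" --pt "0 0 0" --pt "0 0 0" --turn '[0,0,0,0,0]'

```text
time: 49.6
tool_pos: [0.5554, -0.2205, 0.0739]
tool_rot: [0.001, -0.629, 0.777, -0.001]
contact_force: [4.3, -1.9, 5.2]
gripper_width: 0.189
grasp_force: 60.6
```

```bash
python3 chk.py r26; python3 chk2.py r0 r26
```

```text
([0.5554, -0.2205, 0.0739], 'yaw of finger line', np.float64(168.0), 't', 49.6, 'F', [4.3, -1.9, 5.2], 'w', 0.189, 'g', 60.6)
from r1 (cover+pot) ([-0.05999999865889549, -0.5199999809265137], 0.9202) ([-0.3499999940395355, -0.550000011920929], 0.8606)
control ([-0.009999999776482582, 0.009999999776482582], 0.9969) ([0.009999999776482582, -0.019999999552965164], 0.9997)
r26 side {'knob': [0.0, -0.56, 1.0], 'thermo': [-0.03, -0.55, 0.99], 'pocket': [0.3, -0.88, 0.9], 'potlow': [0.03, -1.24, 0.86]}
r26 scene {'knob': [-0.07, -0.59, 1.0], 'thermo': [-0.0, -0.49, 0.98], 'potlow': [-0.19, -0.81, 0.91], 'rightrim': [-0.06, -0.27, 0.97]}
```

The pot has risen about 2.0 mm in both cameras, with no tilt seen. I'll release and back off.

Call:
play_rows --pt "0 0 0" --pt "0 0 0" --pt "0 0 0" --pt "0 0 0.02" --pt "0 0 0.04" --pt "0 -0.01 0.06" --pt "0 -0.02 0.055" --pt "0 -0.03 0.05" --turn '[0,0,0,0,0,0,0,0]' --hand 0.05

```text
time: 50.7
tool_pos: [0.555, -0.2803, 0.3023]
tool_rot: [0.001, -0.63, 0.777, -0.001]
contact_force: [1.1, -0.5, -0.0]
gripper_width: 0.585
grasp_force: 0.0
```

Call:
play_rows --pt "0 -0.02 0.03" --pt "0 -0.02 0.03" --pt "0 -0.02 0" --pt "0 0 0" --pt "0 0 0" --pt "0 0 0" --turn '[0,0,0,0,0,0]'

```text
time: 51.45
tool_pos: [0.5547, -0.3393, 0.3564]
tool_rot: [-0.0, -0.63, 0.777, 0.001]
contact_force: [0.3, -0.1, -0.7]
gripper_width: 0.586
grasp_force: 0.0
```

```bash
python3 chk.py r3; python3 chk2.py r0 r3; python3 -c "
import cv2,numpy as np
a=cv2.imread('pics/r3_side.png')[140:260,200:340];b=cv2.imread('pics/r3_scene.png')[120:260,90:290]
cv2.imwrite('pics/m7.png',np.hstack([cv2.resize(a,(400,343)),cv2.resize(b,(400,343))]))"
```

```text
([0.5547, -0.3393, 0.3564], 'yaw of finger line', np.float64(168.0), 't', 51.45, 'F', [0.3, -0.1, -0.7], 'w', 0.586, 'g', 0.0)
from r1 (cover+pot) ([0.019999999552965164, -0.5600000023841858], 0.7963) ([-0.07000000029802322, -0.5600000023841858], 0.883)
control ([0.0, -0.36000001430511475], 0.9575) ([0.009999999776482582, -0.009999999776482582], 0.9997)
r3 side {'knob': [0.01, -0.55, 1.0], 'thermo': [-0.01, -0.53, 0.99], 'pocket': [0.3, -0.89, 0.9], 'potlow': [0.06, -1.23, 0.85]}
r3 scene {'knob': [-0.08, -0.63, 0.98], 'thermo': [0.01, -0.5, 0.98], 'potlow': [-0.15, -0.84, 0.91], 'rightrim': [-0.08, -0.28, 0.97]}
```

View pics/m7.png

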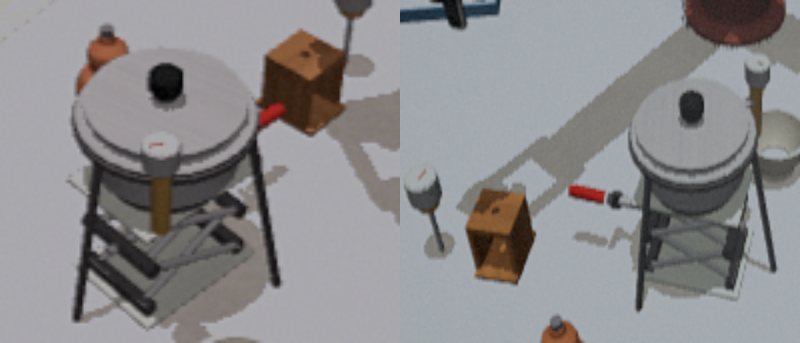

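The final views show the cover flat, the thermometer upright in the pocket, the pot about 2 mm up on the hot plate, and the gripper clear. I'm handing in.

```bash
python3 -c "
from plant import *
print(job_done())"
```

```text
the job is handed in; nothing more can be done
None
```

The job is handed in, with no verdict returned: all three wax blocks are in the pot, the cover is flat and centred, the small thermometer is home in its pocket, and the hot plate bears on the pot with about 2 mm of lift.

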